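# Hang the chip holder in the rinse tank and zero the dip counter

## Robot

A 6-joint arm with a two-finger parallel gripper is mounted at the origin on a cart in front of the work surface, level with it; the furniture and walls round the work are solid. World frame = base frame: x ahead of the robot, y to its left, z up, the work surface at z = 0. Lengths are in m, angles in degrees, forces in N, time in s.
With the tool pointing down it reaches from about 0.325 to 0.9 m from the base axis. Payload 3.5 kg.
Tool frame: the origin (TCP) lies midway between the tips of the shut fingers; the grasp point (between the pads) lies 19 mm behind it; z points along the fingers, y is the direction in which the jaws open and shut (so a half turn about z gives the same grasp; the last joint's range is limited). The gripper opens to 85 mm and grips with 20 to 120 N. Pads are 22 mm wide; open, the fingers measure 114 mm over their backs; the gripper's body (76 mm by 85 mm) begins 54 mm behind the grasp point. The pads swing forward as they close: fully open they stand 13 mm farther back than shut.
Start: joints at [62.659, 15.837, -1.513, 72.651, 0, 84.076], TCP at [0.228, 0.582, 0.231] pointing down, gripper open.
Joint ranges: [-178.77, 178.77], [-48.84, 107.48], [-61.69, 71.31], [-111.58, 123.2], [-90, 87.43], [-180, 180]. Speed limits (degrees/s): [147.25, 147.25, 180, 180, 180, 180].

## Interface

Orientations are given as [roll, pitch, yaw] about the fixed x, y, z axes, in that order (R = Rz(yaw) Ry(pitch) Rx(roll)).
In Python, from plant import bot gives the robot as it stands.
- The arm moves only by the tool servo_tool, never from a script. Its argument "rows" is a list of rows, each a list of 5 numbers: the shift along the tool's x, y, z in cm, then the turn about the tool's z in rad, then the gripper command: -1 is shut, 1 is fully open, values between are in proportion. In form: [[dx, dy, dz, yaw, jaw], ...]. A call has exactly 5 rows; each row is the pose to reach, as a shift and turn from the pose measured when the call began, along the tool's axes at that moment; what a row does not reach only later rows make up. A row lasts 1/10 s, in which the tool goes at most 50 mm and 8.59 degrees, less where a joint would pass 70% of its speed; a pose out of reach is approached as far as the arm can. A call with a gripper value outside its range is refused whole. The fingers move at their own pace and stop on an object; "newtons" is the grip in N (left out, the last holds). Time passes only in rows, so rows that repeat a pose let the fingers close, or fill a call up. It gives the time, the measured TCP pose, the force and the opening at its end, in the units of the state.
- bot.sense(): the state, without advancing time (a new reading comes with each control period).
- bot.grab_frame(name): name is "scene" or "top"; returns a dict with "img" (480x640x3 uint8, red, green, blue), "fx", "fy", "cx", "cy" (pixels), "R" (3x3) and "t" (3): a world point X has camera coordinates R X + t. Camera axes: x right, y down, z forward; pixel columns grow to the right and rows downward; lengths in m; the calibration is good to about 2 mm. A picture is of the moment at which its call begins. There is no depth.
- bot.close_job(): hands the job in, once; it reports no verdict.
The state is a dict: "time": time; "joint_positions": joint angles; "joint_vel": joint speeds; "effort": joint torques, N m; "tool_pos": TCP position; "ee_rot": TCP orientation; "force": force on the tool from outside, world axes, zero at the start; "moment": the same for the moment, N m; "width": finger opening in m.
Only numpy, scipy, OpenCV 4.12 (cv2) and the standard library are available. Lean on these libraries where they do the work, as an engineer would, in place of code of your own. Each camera call takes 0.05 s, during which the arm holds its last target.

## Task

Load the rinse bath for a new batch: hang the chip holder that has the bent lip on the rim of the taller tank, between the two small ears, so that its lip hooks over the outside of the wall and its basket hangs upright inside the tank, and let go of it. Then turn the counter's knob counter-clockwise back to its zero stop and let go. Leave the other holder, the blower, the vial and the sample box standing where they are, and do not tip the chips out.

Things in the scene. Friction and masses are not known exactly. Their poses are not given: they have to be found in the camera images.
- lipped_holder_centre (a point): centre of the white plastic chip holder with the bent lip, 48 mm above its foot: it stands upright, 95 mm tall, about 90 g. Below a comb basket 42 (x) x 40 (y) x 30 mm with dark chips, on whose -x side a back plate 3 mm thick, 40 mm wide, rises to 53 mm; above that a grip block; the bent lip is on the -x side. z up
- lipped_holder_grip (a point): middle of the lipped holder's grip block, 80 mm above its foot; the block is 10 mm thick (local x, which points to the basket side, away from the lip) x 26 mm wide (y), from 52 to 95 mm above the foot; z up
- lipped_holder_crook (a point): middle of the underside of the lipped holder's bridge, 50 mm above its foot, 9 mm to -x of and 30 mm below the grip point; same axes. From the back plate the 3 mm bridge runs to -x and bends down into a lip 3 mm thick, 40 mm wide, 15 mm deep below the bridge. The slot between back plate and lip is 10 mm wide, open below; the crook is in its middle
- plain_holder_grip (a point): middle of the grip block, 80 mm above the foot, of the other white holder, of the same basket, back plate and grip block but without bridge or bent lip; leave it alone; same axes
- deep_tank_saddle (a point): middle of the rim of the taller tank (65 mm) between two ears, on the top centre of the 4 mm wall; x points into the tank, y along the wall, z up. Fixed open steel tank, outside 108 (x) x 130 (y) mm, floor 4 mm thick. The ears stand on the outside of this long wall, 54 mm apart inside, 8 mm above the rim. A hung holder's foot clears the floor by 11 mm
- shallow_tank_saddle (a point): the same point and axes on the lower tank, 40 mm high, otherwise of the same shape; it is not used. A solid dark enclosure stands round the worktop: reach in under its front beam (30 mm square, along y at x 0.335 m, 0.855 m above the worktop) and between its front posts (at y 0.485 and -0.365 m); a wall runs back from the left post. Keep the elbow clear of them
- dial_grip (a point): on the axis of the counter's black bar knob, 71 mm above the worktop, at the height to grip; the bar is 42 mm long (local x), 14 mm thick (y), from 48 to 78 mm above the worktop, over a disc of 44 mm across; the axes turn with the knob. The white pointer line is on the bar's -x half. It sits on a fixed grey box 84 x 84 x 34 mm
- dial (a joint): angle of the knob in rad: 0 at the zero stop (pointer at the long zero mark), grows clockwise seen from above, to 2.7; turn it counter-clockwise to bring it back. Light friction, about 0.03 N m; it stays where it is left
- dust_blower: black rubber dust blower standing, 50 mm across, 103 mm tall; origin under its centre; leave alone
- black_vial: black vial with black cap, 34 mm across, 62 mm tall; origin under its centre; leave alone
- sample_box: flat clear-lidded sample box 65 x 60 x 16 mm; origin under its centre; leave alone

How it is judged (in metres and radians):
On the way, in this order (a step that is already met when the one before it is completed fails the run):
1. the lipped holder hangs on the taller tank's rim between the ears, basket inside, let go (x of lipped_holder_crook in the frame of deep_tank_saddle between -0.006 and 0.006 m and y of lipped_holder_crook in the frame of deep_tank_saddle between -0.01 and 0.01 m and z of lipped_holder_crook in the frame of deep_tank_saddle between -0.003 and 0.004 m and x of lipped_holder_centre in the frame of deep_tank_saddle above 0.012 m and angle between lipped_holder_crook's own z axis and vertical below 0.15 rad and angle between the y axis of lipped_holder_crook and the y axis of deep_tank_saddle, either way round below 0.2 rad and contact force between the fingers and lipped_holder below 0.05 N), for 0.2 s.
2. the counter's knob is back at its zero stop (value of joint dial below 0.06 rad and velocity of joint dial between -0.05 and 0.05 rad/s), for 0.2 s.
At the end, for the whole second after the job is handed in: Lipped holder released and at rest on the taller tank: crook within 6 mm across, 10 mm along, -3 to +4 mm in height of the saddle, basket inside, tilt under 0.15 rad, in line with the wall within 0.2 rad; the dial below 0.06 rad and still; nothing else disturbed (all of step 1 and all of step 2 and linear speed of lipped_holder below 0.02 m/s); the robot touches nothing.
It fails at once if the plain holder is shifted more than 20 mm or tipped (distance of plain_holder_grip from where it was at the start of the episode above 0.02 m or angle between plain_holder_grip's own z axis and vertical above 0.35 rad).
It fails at once if the dust blower is shifted more than 20 mm or tipped (distance of dust_blower from where it was at the start of the episode above 0.02 m or angle between dust_blower's own z axis and vertical above 0.35 rad).
It fails at once if the black vial is shifted more than 20 mm or tipped (distance of black_vial from where it was at the start of the episode above 0.02 m or angle between black_vial's own z axis and vertical above 0.35 rad).
It fails at once if the sample box is shifted more than 20 mm or tipped (distance of sample_box from where it was at the start of the episode above 0.02 m).
It fails at once if the lipped holder is tipped far over (more than about 45 degrees), spilling its chips (angle between lipped_holder_crook's own z axis and vertical above 0.8 rad).
It also fails if it takes over 58 s, if anything falls off the work surface, if the arm or the gripper's body presses on something with over 40 N, if the wrist force passes 120 N, or if a joint passes its speed limit or range.

## Working session

There is one attempt and no reset: what is moved stays moved. The work goes in short steps, Python scripts to look and compute and a tool call to move; the robot and the scene stay as the last step left them, time stands still between calls to the robot, and variables do not carry over. Pictures are saved under pics/ and viewed, and the job is handed in when it is done.

Besides the shell and the picture viewer there is one more tool, called after ">>>" as a command line: name --pt "numbers of a row" for each row, then --argument value for the rest. servo_tool: Moves the arm, as the interface text tells. Its arguments: {"type":"object","properties":{"rows":{"type":"array"},"newtons":{"type":"number"}},"required":["rows"]}

```bash
mkdir -p pics; ls; python3 - <<'E'
from plant import bot
import cv2,numpy as np
for n in ["scene","top"]:
    f=bot.grab_frame(n)
    cv2.imwrite(f"pics/{n}0.png",f["img"][:,:,::-1])
    print(n,f["fx"],f["fy"],f["cx"],f["cy"]);print(np.round(f["R"],4).tolist(),np.round(f["t"],4).tolist(), np.round(-np.array(f["R"]).T@f["t"],3))
    np.savez(f"{n}0.npz",**f)
print(bot.sense())
E
```

```text
pics
scene 495.6111927088742 495.6111927088742 315.9016314413779 231.497454705976
[[-0.7223, -0.6916, -0.007], [-0.2622, 0.2832, -0.9225], [0.64, -0.6644, -0.3859]] [0.3838, 0.2138, 0.5971] [-0.049  0.602  0.43 ]
top 516.6461799313274 516.6461799313274 327.78978069456997 235.4898893845626
[[0.1086, -0.9941, -0.0039], [-0.9313, -0.1004, -0.3502], [0.3478, 0.0417, -0.9366]] [-0.0437, 0.5433, 0.9075] [ 0.195 -0.027  1.04 ]
{'time': 0.1, 'joint_positions': array([ 6.26582227e+01,  1.58750465e+01, -1.58889391e+00,  7.26527318e+01,
       -1.03964632e-03,  8.40748610e+01]), 'joint_vel': array([-0.02383309, -0.10042589,  0.23379555, -0.10073121,  0.0198354 ,
        0.00196322]), 'effort': array([ 4.85306955e-04, -4.46707571e+01,  2.96129626e+01,  8.40777793e-03,
       -9.12990276e-05,  2.01572625e-06]), 'tool_pos': array([0.22791081, 0.58120062, 0.23026809]), 'ee_rot': array([-1.79883844e+02, -1.10098516e-02,  1.58583352e+02]), 'force': array([-0.71095454, -0.15749757, -0.3444105 ]), 'moment': array([0.00641362, 0.04235497, 0.01298774]), 'width': 0.08542693570529507}
```

View pics/scene0.png

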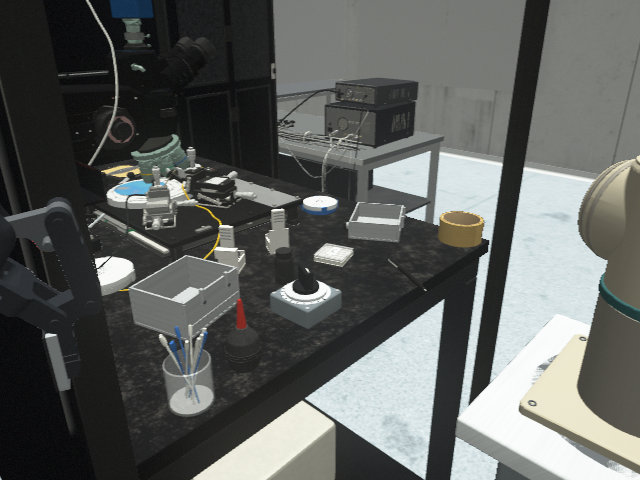

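View pics/top0.png

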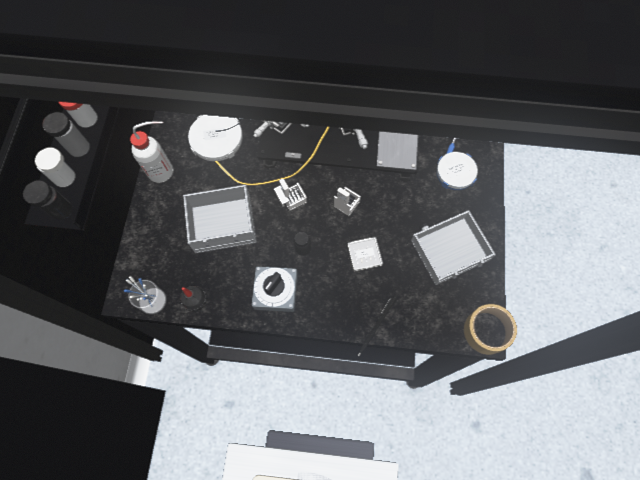

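```bash
cat > h.py <<'E'
import numpy as np,cv2
def load(n,k="0"):
    return dict(np.load(f"{n}{k}.npz"))
def proj(f,X):
    X=np.atleast_2d(X); c=X@f["R"].T+f["t"]
    return np.c_[f["fx"]*c[:,0]/c[:,2]+f["cx"], f["fy"]*c[:,1]/c[:,2]+f["cy"]]
def unproj(f,uv,z):
    uv=np.atleast_2d(np.array(uv,float)); d=np.c_[(uv[:,0]-f["cx"])/f["fx"],(uv[:,1]-f["cy"])/f["fy"],np.ones(len(uv))]@f["R"]
    o=-f["R"].T@f["t"]; s=(z-o[2])/d[:,2]
    return o+d*s[:,None]
def crop(f,u0,v0,w,h,s,name):
    im=f["img"][v0:v0+h,u0:u0+w,::-1]
    im=cv2.resize(im,None,fx=s,fy=s,interpolation=cv2.INTER_CUBIC)
    im=np.clip(im.astype(float)*1.0,0,255).astype(np.uint8)
    for x in range((u0//10+1)*10,u0+w,10):
        cv2.putText(im,str(x),(int((x-u0)*s)-8,8),0,.3,(0,255,255),1); cv2.line(im,(int((x-u0+.5)*s),10),(int((x-u0+.5)*s),14),(0,255,255),1)
    for y in range((v0//10+1)*10,v0+h,10):
        cv2.putText(im,str(y),(0,int((y-v0+.5)*s)+3),0,.3,(0,255,255),1);cv2.line(im,(22,int((y-v0+.5)*s)),(26,int((y-v0+.5)*s)),(0,255,255),1)
    cv2.imwrite("pics/"+name,im)
E
python3 - <<'E'
from h import *
f=load("top")
crop(f,175,165,100,90,8,"t_tank.png"); crop(f,265,165,100,75,8,"t_hold.png"); crop(f,240,255,70,60,10,"t_dial.png")
g=load("scene"); crop(g,120,240,130,110,6,"s_tank.png"); crop(g,205,195,100,80,8,"s_hold.png")
E
```

```text
(no output)
```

View pics/t_tank.png

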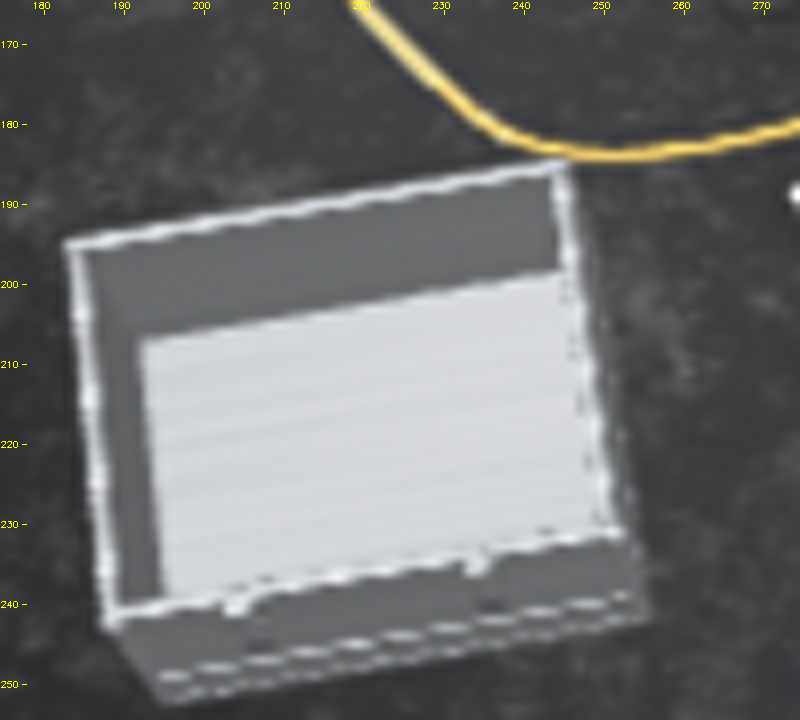

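View pics/t_hold.png

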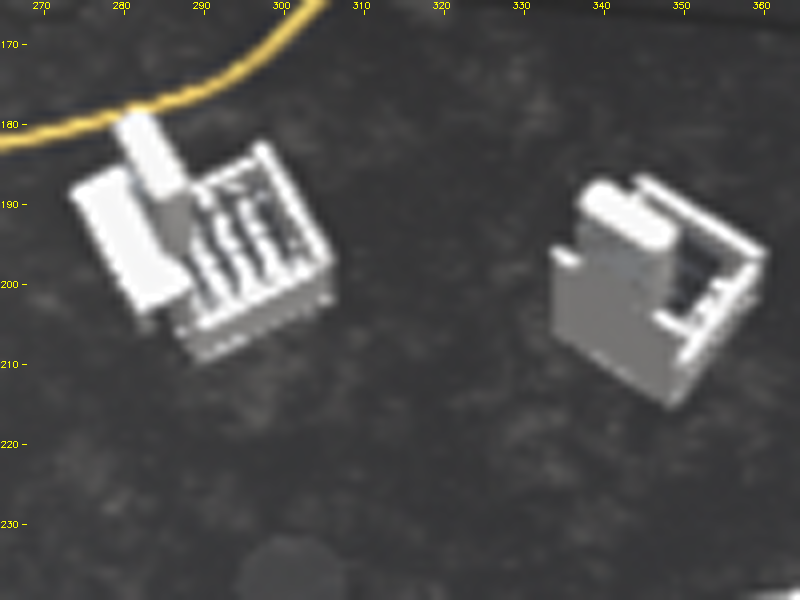

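View pics/t_dial.png

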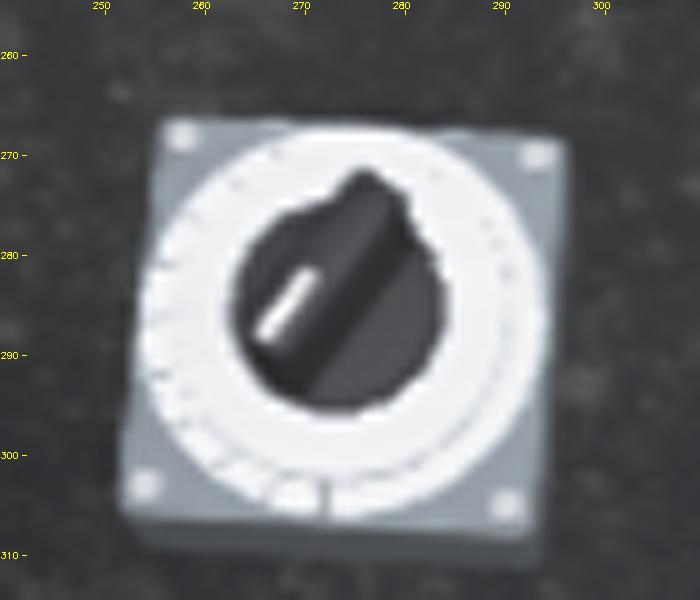

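View pics/s_tank.png

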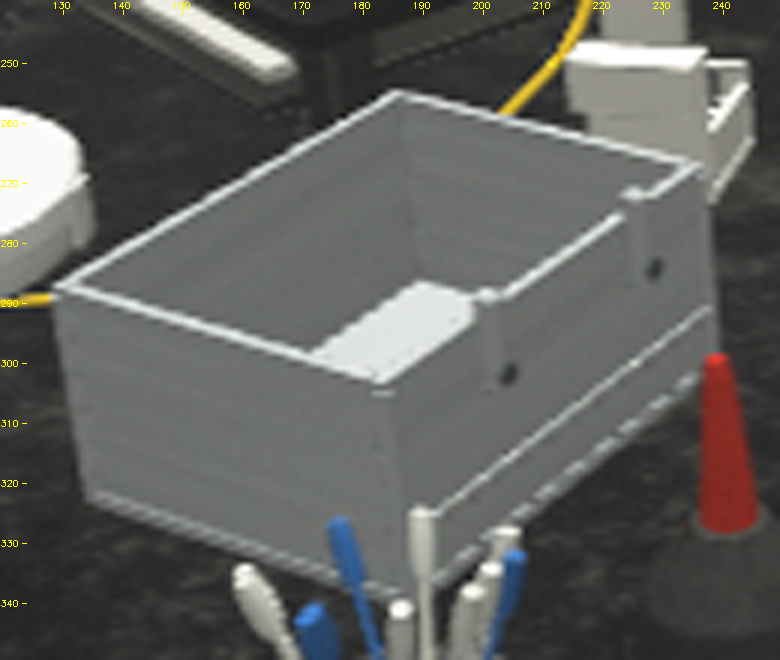

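View pics/s_hold.png

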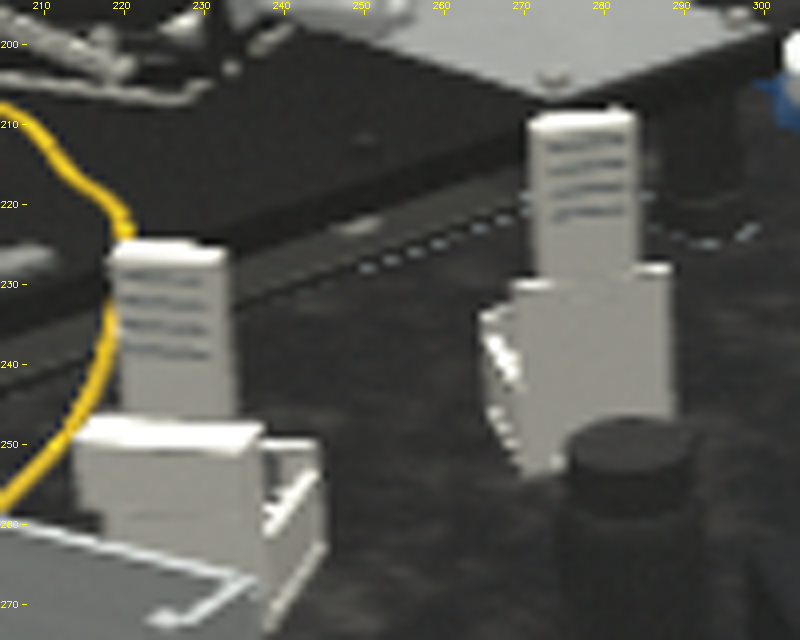

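```bash
cat > fit.py <<'E'
from h import *
from scipy.optimize import least_squares
T=load("top");S=load("scene")
def pc(c,u0,v0,s): return [(u0+x/s-.5,v0+y/s-.5) for x,y in c]
def solve(obs,x0,extra=0):
    # obs: list of (cam, pts local fn(p)->Nx3, uv)
    def res(p):
        c,s=np.cos(p[2]),np.sin(p[2]);R=np.array([[c,-s,0],[s,c,0],[0,0,1]]);o=[]
        for f,fn,uv in obs:
            X=np.array(fn(p[3:]))@R.T+[p[0],p[1],0]
            o.append((proj(f,X)-np.array(uv)).ravel())
        return np.concatenate(o)
    r=least_squares(res,x0,loss='soft_l1');print(np.round(r.x,4),"yawdeg",round(np.degrees(r.x[2]),2));print(np.round(res(r.x).reshape(-1,2),1).tolist());return r.x
if __name__=="__main__":
    tank=lambda z:(lambda p:[(.106,.065,z),(.106,-.065,z),(-.002,.065,z),(-.002,-.065,z)])
    ts=lambda z:(lambda p:[(-.002,-.065,z),(.106,-.065,z),(.106,.065,z),(-.002,.065,z)])
    g=unproj(T,[(220,237)],.065)[0]
    print("tank top");t=pc([(67,243),(568,160),(107,628),(625,535)],175,165,8);s=pc([(700,163),(398,92),(57,290),(383,383)],120,240,6)
    solve([(T,tank(.065),t)],[g[0],g[1],0]);solve([(S,ts(.065),s)],[g[0],g[1],0]);solve([(T,tank(.065),t),(S,ts(.065),s)],[g[0],g[1],0])
    print("ears",unproj(T,pc([(237,603),(475,565)],175,165,8),.073))
    print("holder")
    h=lambda p:[(-.005,.013,.095),(.005,.013,.095),(.005,-.013,.095),(-.005,-.013,.095),(-.017,.02,.053),(-.017,-.02,.053),(-.001,-.02,.053),(p[0],.02,.03),(p[0],-.02,.03)]
    th=pc([(115,127),(152,106),(190,182),(155,200),(70,190),(140,315),(190,285),(262,143),(335,260)],265,165,8)
    hs=lambda p:[(-.017,.02,.053),(-.017,-.02,.053),(-.005,.013,.095),(-.005,-.013,.095)]
    sh=pc([(72,440),(262,450),(112,262),(228,265)],205,195,8)
    g=unproj(T,[(284,184)],.095)[0]
    solve([(T,h,th)],[g[0],g[1],-1,.04]);solve([(S,hs,sh)],[g[0],g[1],-1,.04]);solve([(T,h,th),(S,hs,sh)],[g[0],g[1],-1,.04])
    print("box")
    b=lambda p:[(.042,.042,.034),(.042,-.042,.034),(-.042,-.042,.034),(-.042,.042,.034)]
    tb=pc([(160,118),(565,140),(535,535),(125,515)],240,255,10)
    g=unproj(T,[(273,287)],.034)[0]
    solve([(T,b,tb)],[g[0],g[1],0])
    print("pointer",unproj(T,pc([(265,337),(312,272)],240,255,10),.078),"zero",unproj(T,pc([(323,495)],240,255,10),.036), "bar end",unproj(T,pc([(365,168)],240,255,10),.078))
    for n,uv,z in [("plainblk",(342.5,190),.095),("blower",(188,297),.0),("blowertop",(188,291),.103),("vial",(301,236),.062),("box",(364,251),.016)]: print(n,unproj(T,[uv],z))
E
python3 fit.py
```

```text
tank top
[0.5321 0.232  0.2972] yawdeg 17.03
[[0.3, 0.1], [-0.2, -0.2], [0.2, -0.0], [-0.3, 0.2]]
[0.5315 0.231  0.2928] yawdeg 16.77
[[0.9, 0.1], [-0.3, -0.5], [-1.0, -0.5], [0.3, 0.5]]
[0.5317 0.2314 0.2955] yawdeg 16.93
[[0.7, 0.2], [0.1, 0.0], [0.5, 0.2], [-0.0, 0.5], [0.5, 0.1], [-0.7, -0.5], [-1.3, -0.3], [0.0, 0.5]]
ears [[0.51851203 0.26048117 0.073     ]
 [0.53486267 0.20318853 0.073     ]]
holder
[ 0.648   0.1172 -0.976   0.0381] yawdeg -55.92
[[-0.5, -0.8], [-0.7, -0.2], [0.2, 0.5], [0.1, 0.3], [0.4, 0.1], [-0.0, -0.2], [0.6, 0.3], [0.3, -0.2], [-0.4, 0.0]]
[ 0.6448  0.115  -0.8827  0.04  ] yawdeg -50.58
[[1.4, 1.0], [-0.6, 0.3], [-0.0, -0.6], [-0.3, -0.7]]
[ 0.6472  0.1162 -0.9511  0.0378] yawdeg -54.5
[[-0.2, -0.2], [-0.5, 0.2], [0.7, 0.8], [0.7, 0.7], [0.7, 0.8], [0.7, 0.3], [1.2, 0.6], [0.2, 0.0], [-0.2, 0.0], [-0.3, 0.5], [-2.7, 0.4], [-1.4, -0.9], [-2.0, -0.6]]
box
[0.4478 0.1131 0.0601] yawdeg 3.44
[[-0.2, -0.4], [0.5, -0.7], [0.5, 0.5], [-0.9, 0.5]]
pointer [[0.43249013 0.1220733  0.078     ]
 [0.44619611 0.11500899 0.078     ]] zero [[0.41228465 0.11232986 0.036     ]] bar end [[0.46792231 0.10785328 0.078     ]]
plainblk [[ 0.64673324 -0.0035625   0.095     ]]
blower [[0.41598313 0.29116714 0.        ]]
blowertop [[0.40535858 0.26200272 0.103     ]]
vial [[0.55141331 0.07049741 0.062     ]]
box [[ 0.54906999 -0.06025409  0.016     ]]
```

```bash
python3 - <<'E'
from h import *
g=load("scene"); crop(g,265,255,80,75,10,"s_dial.png")
f=load("top"); im=f["img"][255:315,240:310,::-1].astype(float); im=np.clip(im*2.2,0,255).astype(np.uint8)
cv2.imwrite("pics/t_dial2.png",cv2.resize(im,None,fx=10,fy=10,interpolation=cv2.INTER_CUBIC))
E
```

```text
(no output)
```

View pics/s_dial.png

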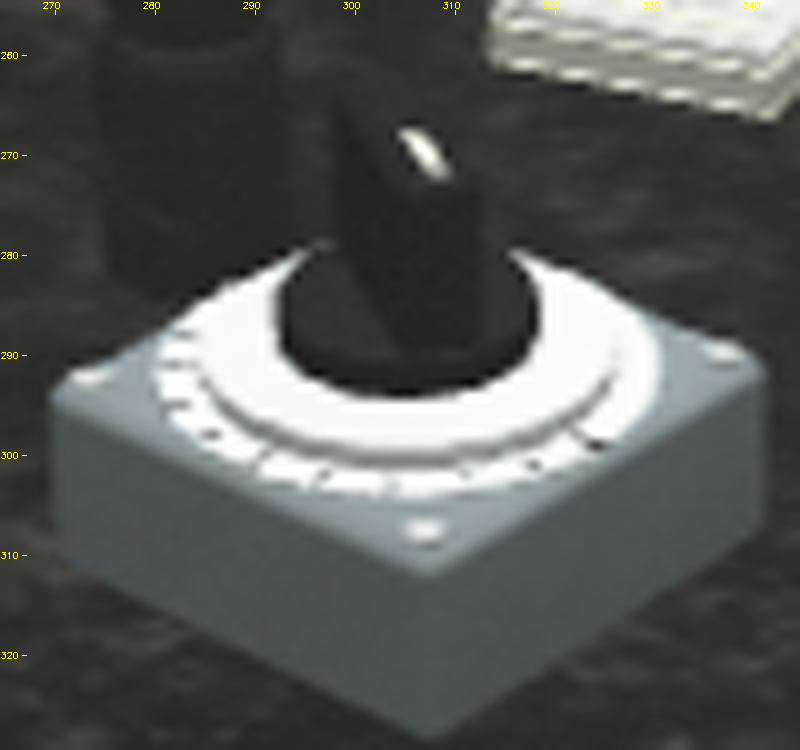

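View pics/t_dial2.png

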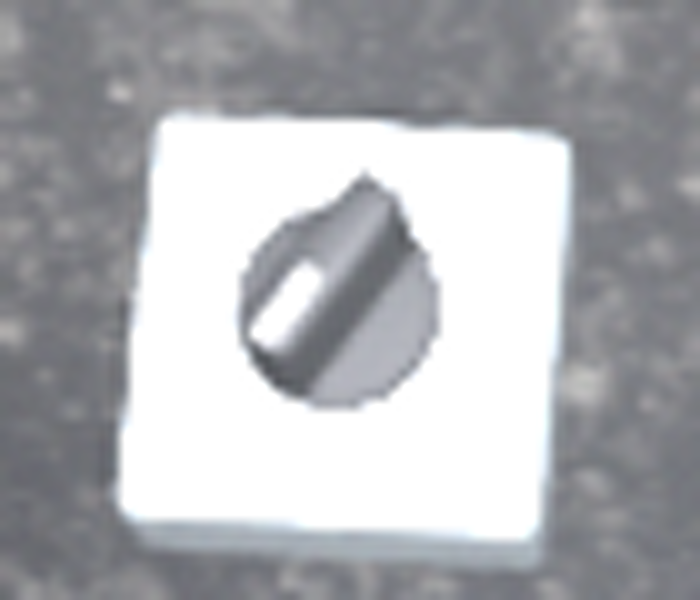

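```bash
cat > plan.py <<'E'
import sys,numpy as np
from scipy.spatial.transform import Rotation as Ro
from plant import bot
s=bot.sense();R=Ro.from_euler('xyz',s["ee_rot"],degrees=True).as_matrix();p=s["tool_pos"]
a=[float(x) for x in sys.argv[1:]]
print("t",s["time"],"p",np.round(p,4),"rot",np.round(s["ee_rot"],2),"J",np.round(s["joint_positions"],1),"w",round(s["width"],4),"F",np.round(s["force"],1),"M",np.round(s["moment"],2))
if len(a)>=3:
    print("shift cm",np.round(100*R.T@(np.array(a[:3])-p),2))
if len(a)>3:
    d=(s["ee_rot"][2]-a[3]+180)%360-180
    print("turn rad",round(np.radians(d),3),"deg",round(d,1))
E
python3 plan.py 0.21 0.36 0.25 34.5
```

```text
t 0.1 p [0.2279 0.5812 0.2303] rot [-1.7988e+02 -1.0000e-02  1.5858e+02] J [62.7 15.9 -1.6 72.7 -0.  84.1] w 0.0854 F [-0.7 -0.2 -0.3] M [0.01 0.04 0.01]
shift cm [ -6.41 -21.25  -1.93]
turn rad 2.166 deg 124.1
```

>>> servo_tool --pt "-1.2 -4 -0.4 0.14 1" --pt "-2.5 -8.4 -0.8 0.29 1" --pt "-3.8 -12.7 -1.2 0.43 1" --pt "-5.1 -17 -1.6 0.58 1" --pt "-6.4 -21.2 -2 0.72 1"

```text
time: 0.6
tool_pos: [0.2093, 0.3584, 0.2501]
ee_rot: [-179.8, 0.1, 117.0]
force: [1.1, -0.0, 0.8]
width: 0.0853
```

```bash
python3 plan.py 0.35 0.2 0.23 34.5; python3 plan.py 0.29 0.25 0.25 34.5
```

```text
t 0.6 p [0.2093 0.3584 0.2501] rot [-1.7985e+02  1.1000e-01  1.1702e+02] J [ 50.8  -6.4 -23.6  73.   -0.  113.8] w 0.0853 F [ 1.1 -0.   0.8] M [ 0.01 -0.08  0.01]
shift cm [-20.5    5.34   2.04]
turn rad 1.44 deg 82.5
t 0.6 p [0.2093 0.3584 0.2501] rot [-1.7985e+02  1.1000e-01  1.1702e+02] J [ 50.8  -6.4 -23.6  73.   -0.  113.8] w 0.0853 F [ 1.1 -0.   0.8] M [ 0.01 -0.08  0.01]
shift cm [-13.32   2.26   0.03]
turn rad 1.44 deg 82.5
```

>>> servo_tool --pt "-4.1 1.1 0.4 0.14 1" --pt "-8.2 2.1 0.8 0.29 1" --pt "-12.3 3.2 1.2 0.43 1" --pt "-16.4 4.3 1.6 0.58 1" --pt "-20.5 5.3 2 0.72 1"

```text
time: 1.1
tool_pos: [0.3502, 0.1983, 0.2301]
ee_rot: [-180.0, 0.2, 75.4]
force: [0.1, 0.8, 0.4]
width: 0.0858
```

```bash
python3 plan.py 0.56 0.13 0.21 34.5
```

```text
t 1.1 p [0.3502 0.1983 0.2301] rot [-1.7996e+02  1.7000e-01  7.5430e+01] J [ 2.040e+01 -7.200e+00 -2.670e+01  7.060e+01 -1.000e-01  1.249e+02] w 0.0858 F [0.1 0.8 0.4] M [ 0.07 -0.06  0.03]
shift cm [-1.33 22.02  2.  ]
turn rad 0.714 deg 40.9
```

>>> servo_tool --pt "-0.3 4.4 0.4 0.14 1" --pt "-0.5 8.8 0.8 0.28 1" --pt "-0.8 13.2 1.2 0.43 1" --pt "-1.1 17.6 1.6 0.57 1" --pt "-1.3 22 2 0.71 1"

```text
time: 1.6
tool_pos: [0.561, 0.1293, 0.2092]
ee_rot: [180.0, 0.2, 34.4]
force: [0.8, 0.5, 0.3]
width: 0.0852
```

```bash
python3 - <<'E'
from plant import bot
from h import *
for n in ["scene","top"]:
    f=bot.grab_frame(n);np.savez(f"{n}1.npz",**f)
f=load("top","1");crop(f,230,120,160,120,5,"t1.png")
f=load("scene","1");crop(f,150,120,200,150,4,"s1.png")
E
python3 plan.py 0.6475 0.1165 0.14 34.5
```

```text
t 1.7 p [0.5644 0.1284 0.2083] rot [1.7984e+02 1.1000e-01 3.4460e+01] J [  6.5  12.   -9.3  68.8  -0.2 152.1] w 0.0854 F [-0.5  0.5  0.6] M [-0.05  0.09 -0.04]
shift cm [6.19 5.66 6.83]
turn rad -0.001 deg -0.0
```

View pics/t1.png

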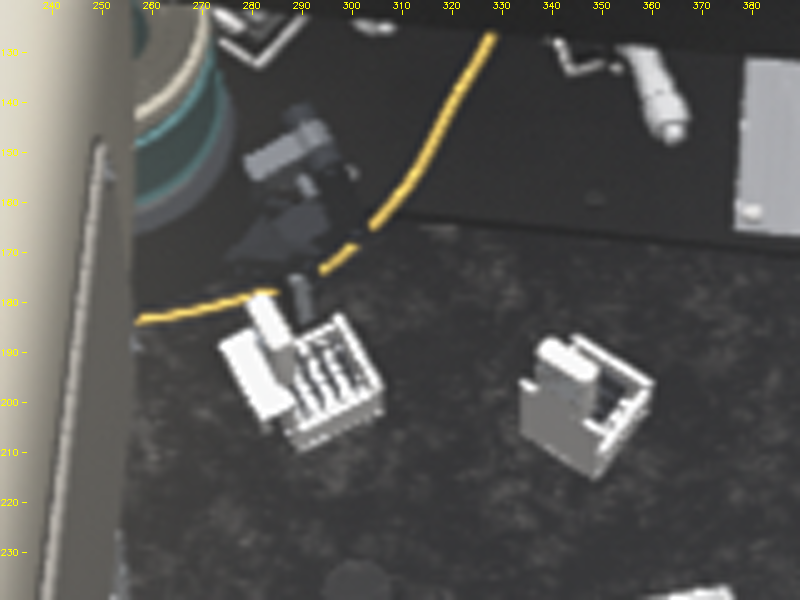

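View pics/s1.png

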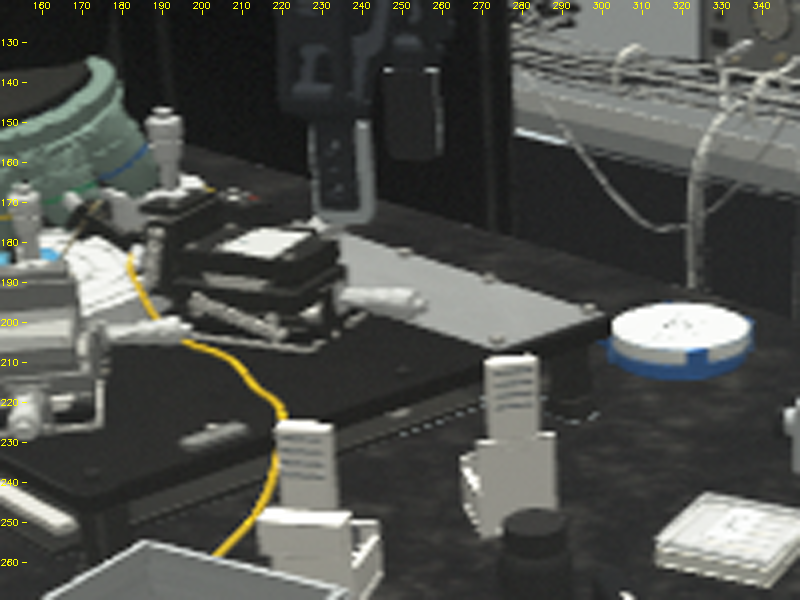

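>>> servo_tool --pt "2 2 1.4 0 1" --pt "4 4 2.8 0 1" --pt "6.2 5.7 4.2 0 1" --pt "6.2 5.7 6 0 1" --pt "6.2 5.7 6.8 0 1"

```text
time: 2.2
tool_pos: [0.646, 0.1162, 0.1378]
ee_rot: [180.0, 0.3, 34.5]
force: [-1.9, -0.2, -0.6]
width: 0.0853
```

```bash
python3 - <<'E'
from plant import bot
from h import *
for n in ["scene","top"]:
    f=bot.grab_frame(n);np.savez(f"{n}2.npz",**f)
f=load("top","2");crop(f,230,120,160,120,5,"t2.png")
f=load("scene","2");crop(f,170,150,150,120,5,"s2.png")
E
python3 plan.py 0.6475 0.1165 0.062 34.5
```

```text
t 2.3 p [0.6452 0.1164 0.1383] rot [179.99   0.36  34.51] J [  4.7  22.4  -3.9  63.9  -0.2 150.2] w 0.0855 F [-0.5  1.2  0.1] M [-0.02 -0.05  0.02]
shift cm [0.24 0.12 7.63]
turn rad 0.0 deg 0.0
```

View pics/t2.png

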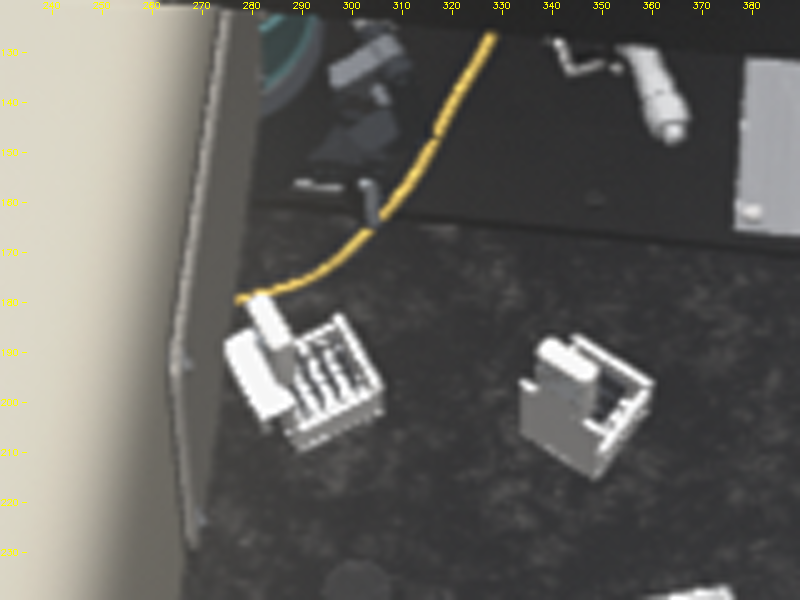

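View pics/s2.png

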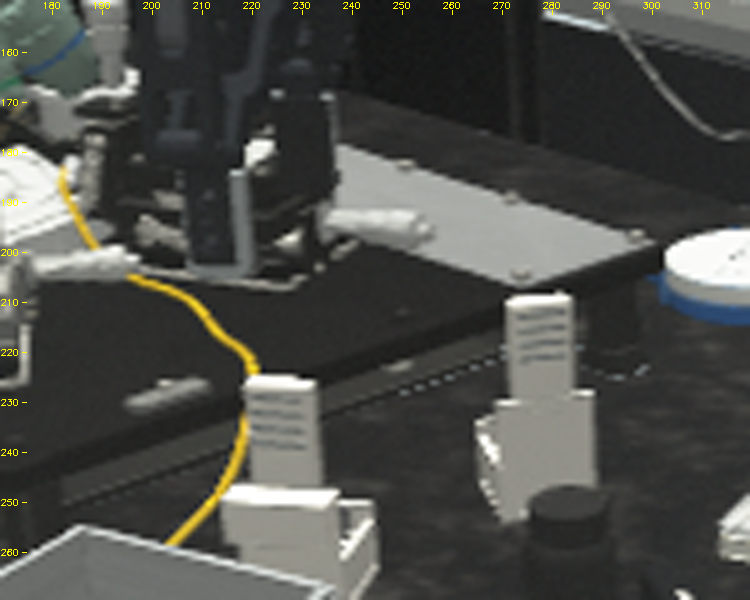

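```bash
python3 - <<'E'
from h import *
p=np.array([.6452,.1164,.151]);d=np.array([np.cos(np.radians(-55.5)),np.sin(np.radians(-55.5)),0])
for n in ["top","scene"]:
    f=load(n,"2"); print(n,np.round(proj(f,[p,p+.0427*d,p+.057*d,p-.0427*d,p-.057*d]),1).tolist())
E
```

```text
top [[281.1, 172.1], [300.8, 162.8], [307.4, 159.7], [261.1, 181.6], [254.4, 184.8]]
scene [[223.1, 196.5], [230.7, 189.2], [233.2, 186.8], [214.7, 204.6], [211.7, 207.4]]
```

>>> servo_tool --pt "0.2 0.1 2 0 1" --pt "0.2 0.1 4 0 1" --pt "0.2 0.1 6 0 1" --pt "0.2 0.1 7.6 0 1" --pt "0.2 0.1 7.6 0 1"

```text
time: 2.8
tool_pos: [0.6446, 0.1165, 0.0604]
ee_rot: [-179.9, 0.6, 34.5]
force: [-0.4, 0.4, -0.9]
width: 0.0854
```

```bash
python3 - <<'E'
from plant import bot
from h import *
for n in ["scene"]:
    f=bot.grab_frame(n);np.savez(f"{n}3.npz",**f)
f=load("scene","3");crop(f,170,180,130,100,6,"s3.png")
E
python3 plan.py 0.6475 0.1165 0.062 34.5
```

```text
t 2.85 p [0.6458 0.1165 0.0618] rot [-179.95    0.46   34.53] J [  4.7  26.4  -8.1  56.   -0.2 150.1] w 0.0853 F [-0.2 -0.9 -0.3] M [ 0.06 -0.02 -0.03]
shift cm [ 0.14  0.1  -0.02]
turn rad 0.001 deg 0.0
```

View pics/s3.png

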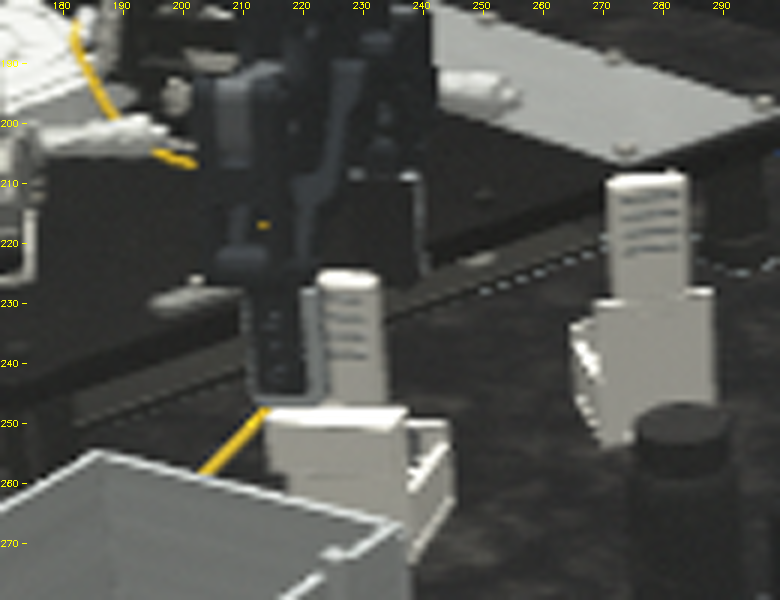

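```bash
python3 - <<'E'
from h import *
p=np.array([.6452,.1164,.075]);d=np.array([np.cos(np.radians(-55.5)),np.sin(np.radians(-55.5)),0]);e=np.array([-d[1],d[0],0])
f=load("scene","3")
for w in(.011,-.011,.013,-.013): print(w,np.round(proj(f,[p-.0427*d+e*w,p-.057*d+e*w]),1).tolist())
q=np.array([.6475,.1165,.095]);
for w in(.013,-.013): print("blk",w,np.round(proj(f,[q-.005*d+e*w,q+.005*d+w*e]),1).tolist())
E
```

```text
0.011 [[212.4, 245.3], [209.5, 248.7]]
-0.011 [[224.5, 246.0], [221.7, 249.4]]
0.013 [[211.3, 245.2], [208.4, 248.6]]
-0.013 [[225.6, 246.1], [222.8, 249.5]]
blk 0.013 [[216.9, 226.3], [218.8, 224.2]]
blk -0.013 [[230.7, 227.0], [232.5, 225.0]]
```

>>> servo_tool --pt "0 0 0 0 -1" --pt "0 0 0 0 -1" --pt "0 0 0 0 -1" --pt "0 0 0 0 -1" --pt "0 0 0 0 -1" --newtons 40

```text
time: 3.35
tool_pos: [0.6461, 0.1165, 0.0622]
ee_rot: [-180.0, 0.4, 34.5]
force: [0.0, -0.9, 0.0]
width: 0.0121
```

>>> servo_tool --pt "0 0 0 0 -1" --pt "0 0 0 0 -1" --pt "0 0 -1 0 -1" --pt "0 0 -2 0 -1" --pt "0 0 -3 0 -1" --newtons 40

```text
time: 3.85
tool_pos: [0.6466, 0.1167, 0.0934]
ee_rot: [-180.0, 0.4, 34.5]
force: [-0.5, -0.7, 0.1]
width: 0.0095
```

```bash
python3 - <<'E'
from plant import bot
from h import *
for n in ["scene"]:
    f=bot.grab_frame(n);np.savez(f"{n}4.npz",**f)
f=load("scene","4");crop(f,170,180,130,100,6,"s4.png")
E
python3 plan.py 0.6 0.17 0.21 107
```

```text
t 3.9 p [0.6481 0.1168 0.0956] rot [179.91   0.22  34.53] J [  4.7  24.6  -6.2  59.3  -0.2 150.1] w 0.0093 F [ 0.  -0.2  0.6] M [ 0.02 -0.05 -0.03]
shift cm [ -0.99  -7.09 -11.45]
turn rad -1.265 deg -72.5
```

View pics/s4.png

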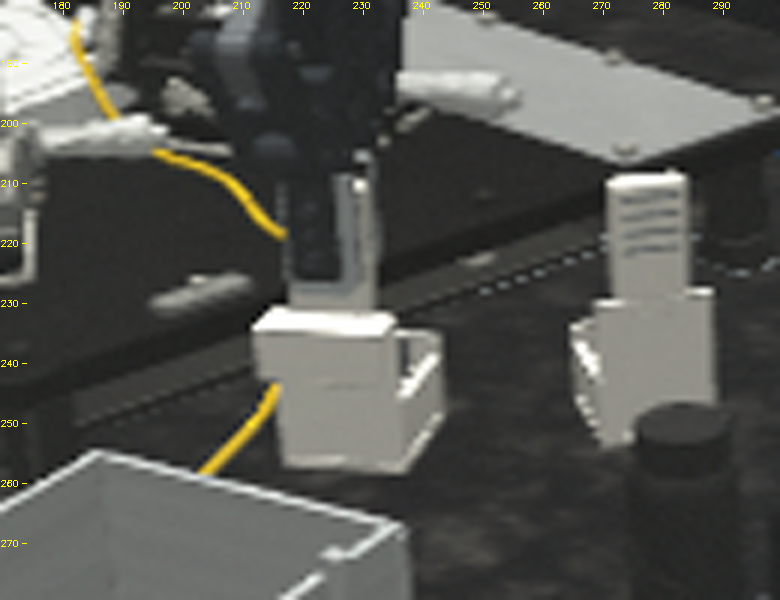

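>>> servo_tool --pt "0 -0.5 -2.5 -0.14 -1" --pt "0 -1.5 -5 -0.28 -1" --pt "-0.3 -3 -7.5 -0.42 -1" --pt "-0.7 -5 -9.5 -0.56 -1" --pt "-1 -7.1 -11.4 -0.7 -1"

```text
time: 4.4
tool_pos: [0.5998, 0.1704, 0.2115]
ee_rot: [180.0, 0.2, 74.9]
force: [-0.0, 0.8, -0.5]
width: 0.0098
```

```bash
python3 plan.py 0.5403 0.234 0.19 107
```

```text
t 4.4 p [0.5998 0.1704 0.2115] rot [179.98   0.18  74.94] J [ 10.   16.3  -3.3  70.5  -0.2 115.1] w 0.0098 F [-0.   0.8 -0.5] M [ 0.03 -0.03 -0.03]
shift cm [ 4.6  -7.4   2.13]
turn rad -0.56 deg -32.1
```

>>> servo_tool --pt "1.2 -1.9 0 -0.14 -1" --pt "2.4 -3.8 0.5 -0.28 -1" --pt "3.6 -5.7 1.2 -0.42 -1" --pt "4.6 -7.4 2.1 -0.56 -1" --pt "4.6 -7.4 2.1 -0.56 -1"

```text
time: 4.9
tool_pos: [0.5376, 0.2351, 0.1896]
ee_rot: [-179.8, 0.1, 107.2]
force: [-0.5, 0.3, -1.0]
width: 0.0096
```

```bash
python3 - <<'E'
from plant import bot
from h import *
for n in ["scene","top"]:
    f=bot.grab_frame(n);np.savez(f"{n}5.npz",**f)
f=load("scene","5");crop(f,120,170,130,150,5,"s5.png")
f=load("top","5");crop(f,160,140,130,120,6,"t5.png")
E
python3 plan.py 0.5403 0.234 0.12 107
```

```text
t 5.0 p [0.5404 0.2341 0.1908] rot [-179.96    0.19  106.96] J [17.2 13.6 -9.4 67.  -0.2 90.3] w 0.01 F [-0.4 -0.4 -0.7] M [ 0.02 -0.03  0.  ]
shift cm [ 0.02 -0.01  7.08]
turn rad -0.001 deg -0.0
```

View pics/s5.png

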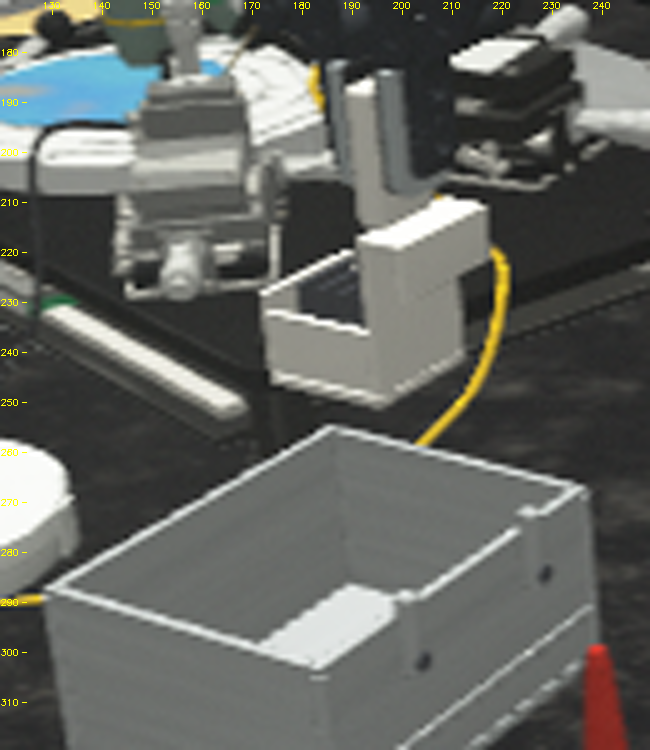

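View pics/t5.png

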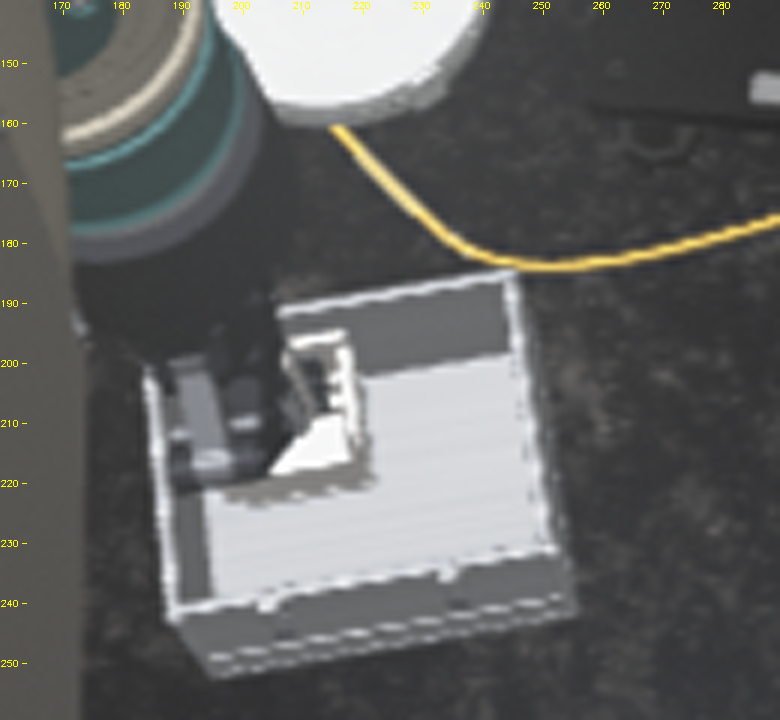

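```bash
cat > fit2.py <<'E'
from h import *
from fit import pc
from scipy.optimize import least_squares
def fit(obs,x0,zfix=None):
    def res(p):
        c,s=np.cos(p[2]),np.sin(p[2]);R=np.array([[c,-s,0],[s,c,0],[0,0,1]]);o=[]
        for f,L,uv in obs: o.append((proj(f,np.array(L)@R.T+[p[0],p[1],p[3]])-np.array(uv)).ravel())
        return np.concatenate(o+[[ (p[3]-x0[3])*500*(zfix or .3)]])
    r=least_squares(res,x0,loss='soft_l1');p=r.x
    print(np.round(p,4),"yaw",round(np.degrees(p[2]),1),np.round(res(p)[:-1].reshape(-1,2),1).tolist());return p
E
python3 - <<'E'
from fit2 import *
S=load("scene","5");T=load("top","5")
L=[(-.017,.02,.053),(-.017,-.02,.053),(.038,.02,.03),(-.004,.02,0),(.038,.02,0),(-.004,-.02,0),(-.017,-.02,.035)]
uv=pc([(395,250),(490,208),(265,293),(380,405),(275,380),(465,355),(490,260)],120,170,5)
x0=[.5403,.234,.297,.128]
a=fit([(S,L,uv)],x0)
Lt=[(-.017,-.02,.053),(.038,-.02,.03),(-.004,-.02,0)]
ut=pc([(350,460),(345,330),(372,480)],160,140,6)
b=fit([(T,Lt,ut)],x0,1)
fit([(S,L,uv),(T,Lt,ut)],x0)
def rel(a,t):
    c,s=np.cos(t[2]),np.sin(t[2]);d=np.array([a[0]-t[0],a[1]-t[1]]);print("grip in saddle mm",1000*np.array([c*d[0]+s*d[1],-s*d[0]+c*d[1]]),"want 9,0; dyaw",np.degrees(a[2]-t[2]))
rel(a,[.5315,.2310,.2928]);rel(b,[.5321,.2320,.2972]);rel([.5404,.2341,.297],[.5317,.2314,.2955])
E
```

```text
[0.5548 0.2248 0.2623 0.1199] yaw 15.0 [[0.3, -0.3], [-0.8, -0.5], [-0.4, -0.8], [0.1, 0.4], [-0.0, -0.0], [0.5, 0.8], [0.2, 0.3]]
[0.5409 0.2375 0.2881 0.1279] yaw 16.5 [[-0.5, -0.3], [-0.2, -0.4], [0.8, 0.9]]
[0.5389 0.2354 0.2942 0.1279] yaw 16.9 [[0.4, -0.9], [-0.9, -1.4], [-1.9, -0.7], [-0.1, 0.8], [-1.5, 0.6], [0.1, 0.8], [0.1, -0.3], [0.5, 0.8], [0.6, 0.6], [1.7, 1.9]]
grip in saddle mm [ 20.47793074 -12.69123508] want 9,0; dyaw -1.7460146198552977
grip in saddle mm [10.04673996  2.68213485] want 9,0; dyaw -0.5185877309587574
grip in saddle mm [9.10920206 0.04937449] want 9,0; dyaw 0.08594366926962356
```

>>> servo_tool --pt "0 0 1.5 0 -1" --pt "0 0 3 0 -1" --pt "0 0 4.5 0 -1" --pt "0 0 5.5 0 -1" --pt "0 0 5.5 0 -1"

```text
time: 5.5
tool_pos: [0.5394, 0.2329, 0.1336]
ee_rot: [-179.7, 0.2, 106.9]
force: [0.7, 0.5, -1.0]
width: 0.0094
```

```bash
python3 - <<'E'
from plant import bot
from h import *
for n in ["scene","top"]:
    f=bot.grab_frame(n);np.savez(f"{n}6.npz",**f)
f=load("scene","6");crop(f,120,190,120,120,6,"s6.png")
f=load("top","6");crop(f,180,175,80,75,9,"t6.png")
E
python3 plan.py 0.5403 0.234 0.077 107
```

```text
t 5.6 p [0.5408 0.2335 0.1356] rot [-179.95    0.19  106.9 ] J [ 17.2  16.1 -13.3  60.7  -0.2  90.3] w 0.0094 F [-0.2  1.  -1.5] M [-0.    0.03 -0.04]
shift cm [ 0.08 -0.03  5.86]
turn rad -0.002 deg -0.1
```

View pics/s6.png

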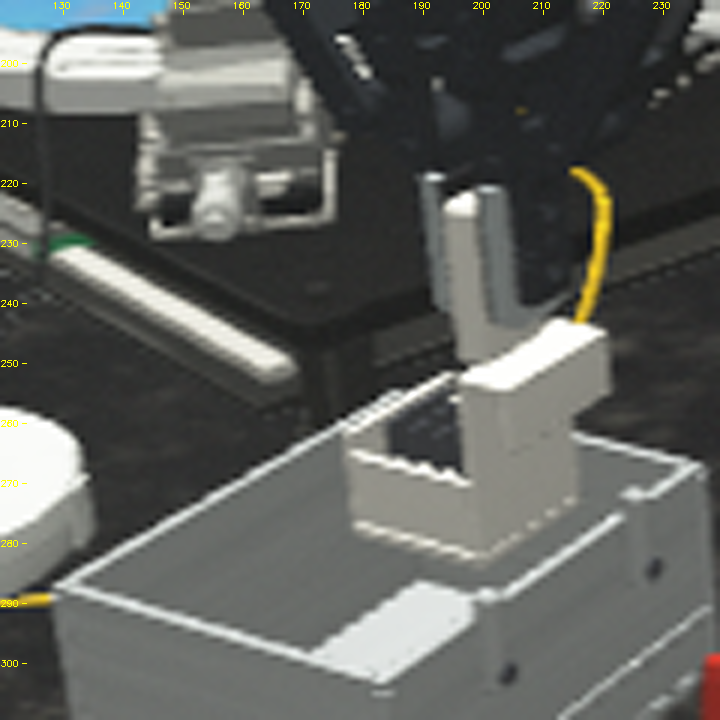

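View pics/t6.png

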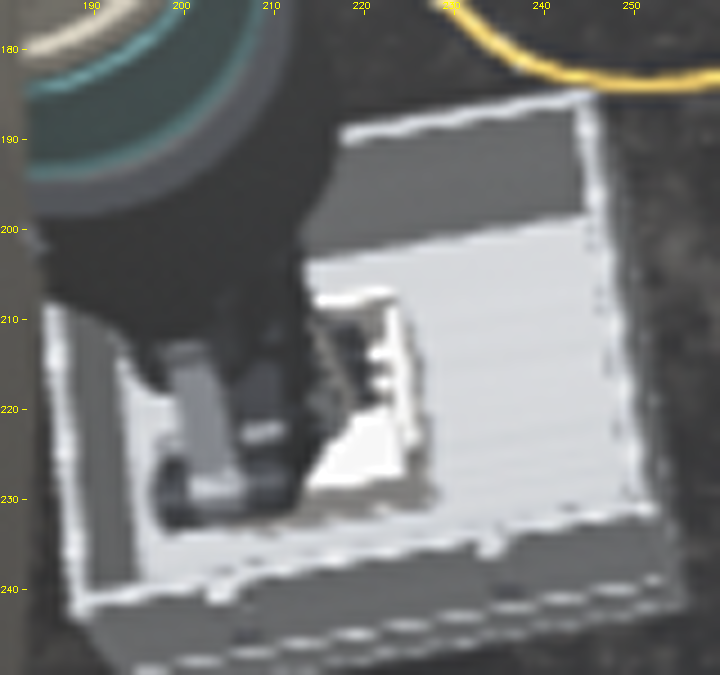

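```bash
python3 - <<'E'
from fit2 import *
S=load("scene","6");T=load("top","6")
L=[(-.017,.02,.053),(-.017,-.02,.053),(-.001,.02,.053),(.038,.02,.03),(-.004,.02,0),(.038,.02,0),(-.004,-.02,0),(-.017,-.02,.035)]
uv=pc([(505,387),(608,335),(463,378),(350,455),(483,560),(357,527),(577,498),(608,390)],120,190,6)
x0=[.5403,.234,.297,.0734]
a=fit([(S,L,uv)],x0,20)
Lt=[(-.017,-.02,.053),(.038,-.02,.03),(-.004,-.02,0)]
ut=pc([(403,475),(397,290),(437,497)],180,175,9)
b=fit([(T,Lt,ut)],x0,20)
def rel(a,t):
    c,s=np.cos(t[2]),np.sin(t[2]);d=np.array([a[0]-t[0],a[1]-t[1]]);print("grip in saddle mm",1000*np.array([c*d[0]+s*d[1],-s*d[0]+c*d[1]]),"want 9,0; dyaw",np.degrees(a[2]-t[2]))
rel(a,[.5315,.2310,.2928]);rel(b,[.5321,.2320,.2972]);rel([.5408,.2335,.297],[.5317,.2314,.2955])
# predicted pixels at nominal
c,s=np.cos(.2968),np.sin(.2968);R=np.array([[c,-s,0],[s,c,0],[0,0,1]])
print(np.round((proj(S,np.array(L)@R.T+[.5408,.2335,.0734])-uv),1).tolist())
print(np.round((proj(T,np.array(Lt)@R.T+[.5408,.2335,.0734])-ut),1).tolist())
E
```

```text
[0.5379 0.2338 0.2928 0.0734] yaw 16.8 [[0.3, -0.2], [0.1, -1.7], [-1.5, -0.7], [-1.6, -4.5], [0.3, 1.5], [-0.5, 1.1], [1.2, 0.7], [1.0, -0.0]]
[0.5409 0.2358 0.2815 0.0734] yaw 16.1 [[-0.2, -0.1], [-0.2, -0.8], [0.4, 1.1]]
grip in saddle mm [6.93898094 0.83060713] want 9,0; dyaw -0.0004609364909198193
grip in saddle mm [9.48223564 1.04253125] want 9,0; dyaw -0.897648734767342
grip in saddle mm [ 9.31713379 -0.64110678] want 9,0; dyaw 0.08594366926962356
[[-0.7, -0.8], [-0.9, -2.3], [-2.4, -1.4], [-2.5, -5.1], [-0.6, 0.8], [-1.3, 0.5], [0.2, 0.0], [0.0, -0.7]]
[[1.1, -0.1], [0.7, -0.7], [1.5, 1.1]]
```

>>> servo_tool --pt "0 0.0 0.8 0 -1" --pt "0 0.0 1.6 0 -1" --pt "0 0.0 2.4 0 -1" --pt "0 0.0 3.3 0 -1" --pt "0 0.0 3.3 0 -1"

```text
time: 6.1
tool_pos: [0.5393, 0.233, 0.1007]
ee_rot: [-179.7, 0.2, 106.9]
force: [1.0, -0.1, -0.5]
width: 0.0095
```

```bash
python3 - <<'E'
from plant import bot
from h import *
for n in ["scene","top"]:
    f=bot.grab_frame(n);np.savez(f"{n}7.npz",**f)
f=load("scene","7");crop(f,170,220,75,75,10,"s7.png")
f=load("top","7");crop(f,180,185,80,65,10,"t7.png")
E
python3 plan.py 0.5406 0.2340 0.077 107
```

```text
t 6.2 p [0.5403 0.2334 0.1021] rot [-179.88    0.19  106.91] J [ 17.2  17.8 -15.4  56.9  -0.2  90.3] w 0.0092 F [-0.5  0.4  0. ] M [-0.04 -0.   -0.03]
shift cm [0.06 0.05 2.51]
turn rad -0.002 deg -0.1
```

View pics/s7.png

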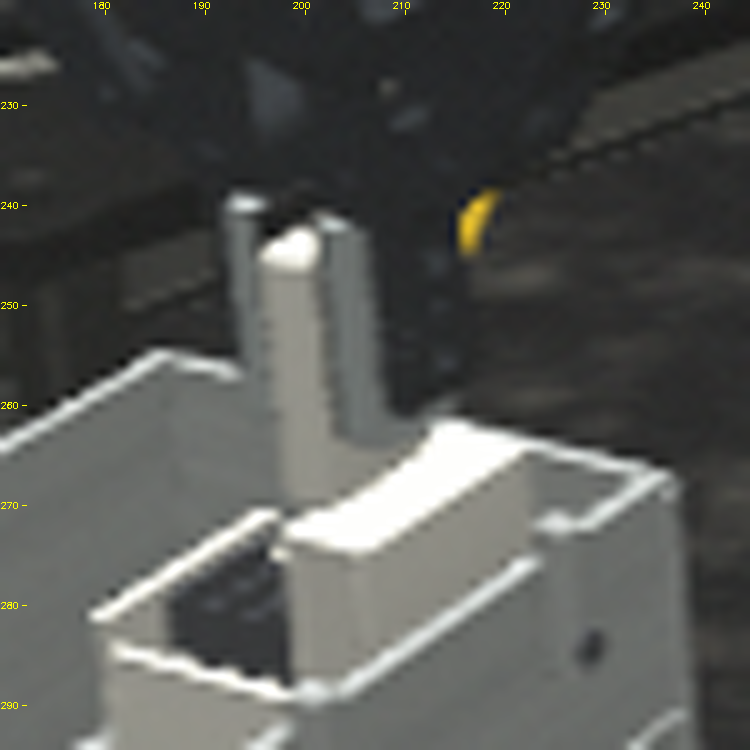

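View pics/t7.png

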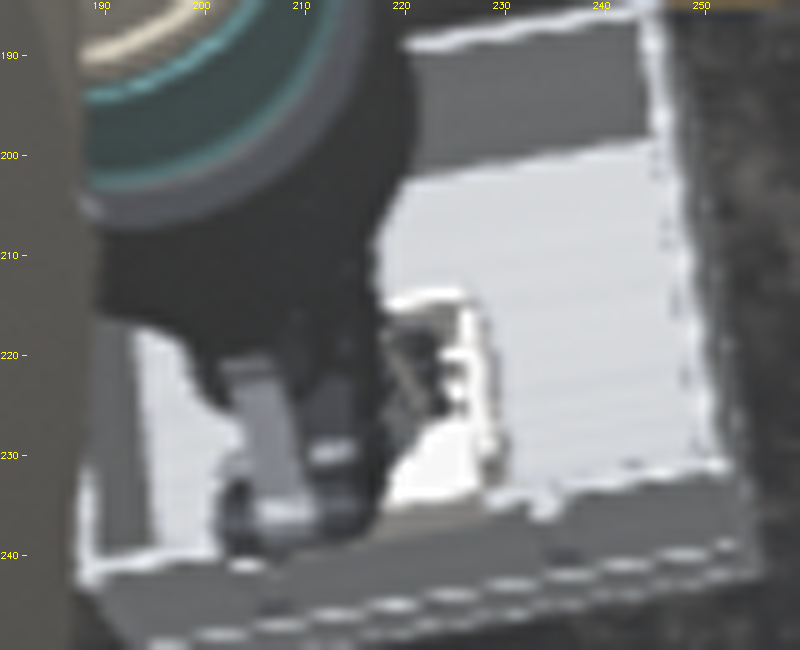

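```bash
python3 - <<'E'
from h import *
S=load("scene","7");T=load("top","7")
def P(f,x0,y0,yaw,z,L):
    c,s=np.cos(yaw),np.sin(yaw);R=np.array([[c,-s,0],[s,c,0],[0,0,1]]);return np.round(proj(f,np.array(L)@R.T+[x0,y0,z]),1).tolist()
for f,n,tk in((S,"scene",(.5315,.2310,.2928)),(T,"top",(.5321,.232,.2972))):
    print(n)
    for dx in (0,-.003,.003):
        x=tk[0]+.956*(.009+dx);y=tk[1]+.293*(.009+dx)
        print(dx,"lipbot/liptop/blocktop(-5,±13)",P(f,x,y,tk[2],.040,[(-.017,.02,.038),(-.017,-.02,.038),(-.017,.02,.053),(-.017,-.02,.053),(-.005,.013,.095),(-.005,-.013,.095),(.038,-.02,.03)]))
    print("rim outer between ears",P(f,*tk,.065,[(-.002,.027,0),(-.002,-.027,0)]), "inner", P(f,*tk,.065,[(.002,.027,0),(.002,-.027,0)]))
E
```

```text
scene
0 lipbot/liptop/blocktop(-5,±13) [[206.2, 283.0], [222.7, 271.8], [205.3, 273.9], [221.9, 263.1], [199.1, 244.6], [210.3, 238.2], [195.2, 269.2]]
-0.003 lipbot/liptop/blocktop(-5,±13) [[207.9, 283.4], [224.2, 272.2], [206.9, 274.4], [223.5, 263.5], [200.7, 245.0], [211.9, 238.6], [196.6, 269.6]]
0.003 lipbot/liptop/blocktop(-5,±13) [[204.6, 282.5], [221.1, 271.4], [203.7, 273.5], [220.3, 262.7], [197.5, 244.3], [208.7, 237.9], [193.7, 268.9]]
rim outer between ears [[200.8, 291.8], [222.9, 276.5]] inner [[198.7, 291.3], [220.9, 276.0]]
top
0 lipbot/liptop/blocktop(-5,±13) [[209.4, 239.6], [229.4, 236.0], [207.7, 236.9], [228.0, 233.3], [205.8, 222.7], [219.5, 220.3], [226.8, 212.6]]
-0.003 lipbot/liptop/blocktop(-5,±13) [[209.5, 241.0], [229.6, 237.4], [207.8, 238.4], [228.2, 234.7], [205.9, 224.2], [219.6, 221.7], [227.0, 213.9]]
0.003 lipbot/liptop/blocktop(-5,±13) [[209.2, 238.2], [229.2, 234.6], [207.5, 235.5], [227.8, 231.9], [205.6, 221.3], [219.3, 218.9], [226.7, 211.2]]
rim outer between ears [[207.0, 239.6], [233.7, 234.9]] inner [[206.8, 237.8], [233.4, 233.1]]
```

>>> servo_tool --pt "0 0.1 0.3 0 -1" --pt "0 0.1 0.8 0 -1" --pt "0 0.1 1.2 0 -1" --pt "0 0.1 1.6 0 -1" --pt "0 0.1 1.6 0 -1"

```text
time: 6.7
tool_pos: [0.5406, 0.2334, 0.0852]
ee_rot: [-179.8, 0.2, 106.9]
force: [-0.4, -0.7, -0.9]
width: 0.0091
```

```bash
python3 - <<'E'
from plant import bot
from h import *
for n in ["scene","top"]:
    f=bot.grab_frame(n);np.savez(f"{n}8.npz",**f)
f=load("scene","8");crop(f,170,220,75,75,10,"s8.png")
f=load("top","8");crop(f,180,185,80,65,10,"t8.png")
E
python3 plan.py 0.5406 0.2340 0.077 107
```

```text
t 6.8 p [0.5411 0.2335 0.0859] rot [-179.86    0.19  106.91] J [ 17.2  18.8 -16.1  55.1  -0.2  90.2] w 0.0094 F [ 0.   0.3 -0.2] M [ 0.04  0.05 -0.01]
shift cm [ 0.06 -0.03  0.89]
turn rad -0.002 deg -0.1
```

View pics/s8.png

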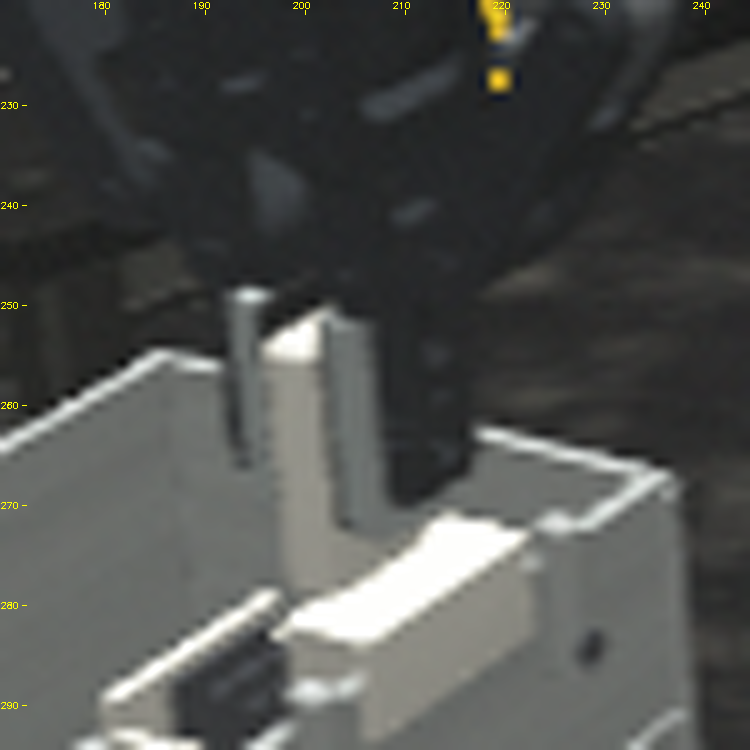

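View pics/t8.png

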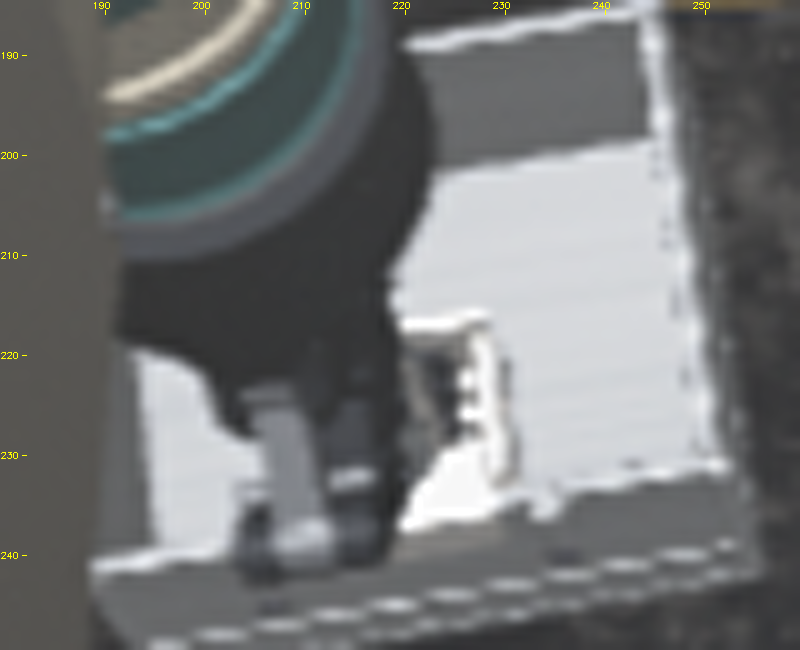

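>>> servo_tool --pt "0 0 0.2 0 -1" --pt "0 0 0.4 0 -1" --pt "0 0 0.6 0 -1" --pt "0 0 0.8 0 -1" --pt "0 0 0.85 0 -1"

```text
time: 7.3
tool_pos: [0.541, 0.2335, 0.0772]
ee_rot: [-179.8, 0.2, 106.9]
force: [-0.3, -0.9, 1.1]
width: 0.0094
```

```bash
python3 plan.py 0.5406 0.2340 0.077 107
```

```text
t 7.3 p [0.541  0.2335 0.0772] rot [-179.84    0.19  106.91] J [ 17.2  19.4 -16.6  54.2  -0.2  90.2] w 0.0094 F [-0.3 -0.9  1.1] M [-0.03  0.14  0.  ]
shift cm [ 0.06 -0.02  0.02]
turn rad -0.002 deg -0.1
```

>>> servo_tool --pt "0 0 0.05 0 -1" --pt "0 0 0.05 0 -0.6" --pt "0 0 0.05 0 -0.4" --pt "0 0 0 0 -0.2" --pt "0 0 0 0 0"

```text
time: 7.8
tool_pos: [0.5411, 0.2335, 0.0773]
ee_rot: [-179.9, 0.2, 106.9]
force: [-0.2, -0.1, 0.6]
width: 0.0425
```

>>> servo_tool --pt "0 0 0 0 0" --pt "0 0 0 0 0" --pt "0 0 -1 0 0" --pt "0 0 -2 0 0" --pt "0 0 -3 0 0"

```text
time: 8.3
tool_pos: [0.5415, 0.2337, 0.1086]
ee_rot: [-179.9, 0.2, 106.9]
force: [0.7, 0.0, -0.0]
width: 0.0428
```

```bash
python3 - <<'E'
from plant import bot
from h import *
for n in ["scene","top"]:
    f=bot.grab_frame(n);np.savez(f"{n}9.npz",**f)
f=load("scene","9");crop(f,160,220,85,85,9,"s9.png")
f=load("top","9");crop(f,180,185,80,65,10,"t9.png")
E
python3 plan.py 0.5406 0.2340 0.2 107
```

```text
t 8.4 p [0.543  0.2342 0.11  ] rot [179.88   0.19 106.91] J [ 17.2  17.5 -14.7  57.6  -0.2  90.3] w 0.0428 F [ 0.3 -0.1  0.4] M [-0.02 -0.05 -0.02]
shift cm [ 0.02 -0.22 -9.01]
turn rad -0.002 deg -0.1
```

View pics/s9.png

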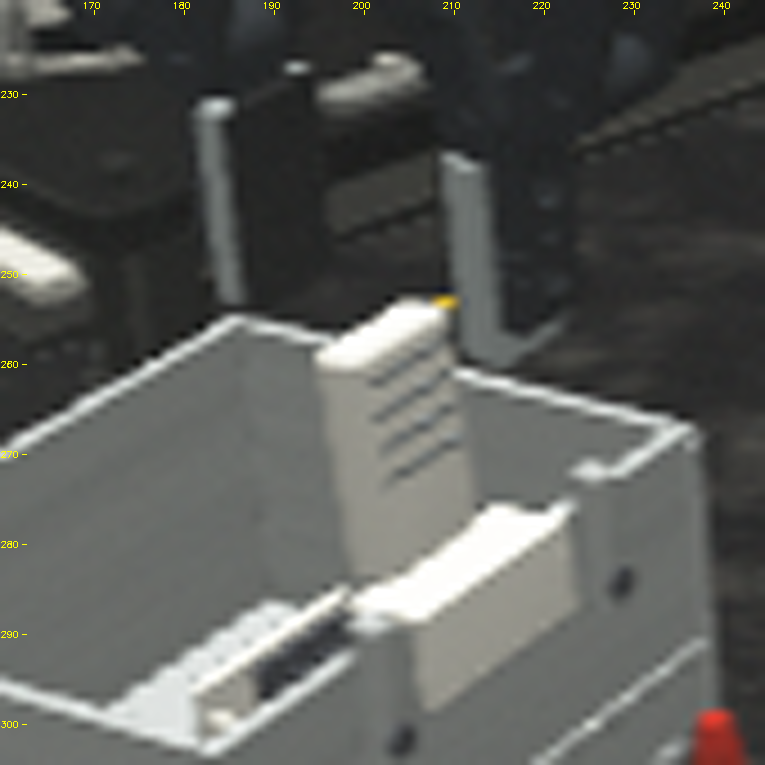

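View pics/t9.png

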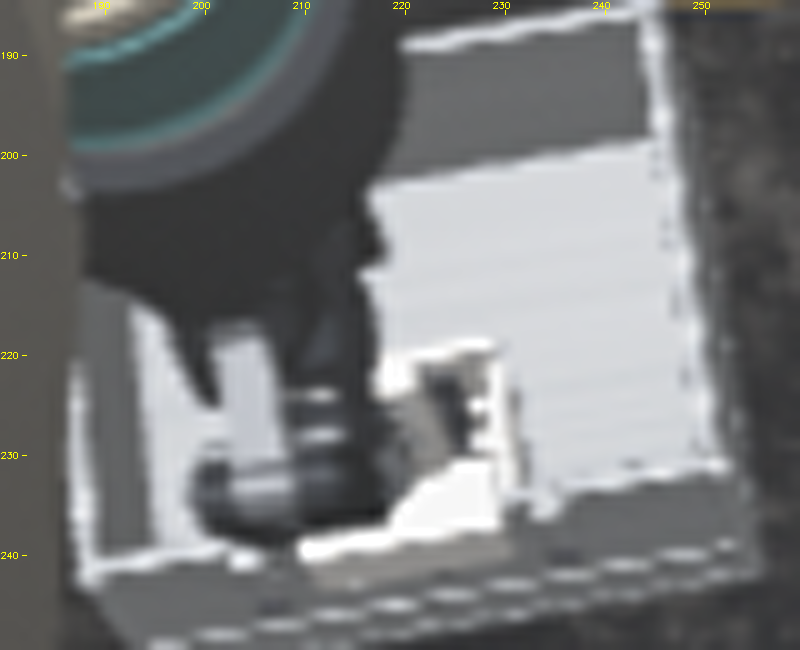

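```bash
python3 - <<'E'
from h import *
from fit import pc
from scipy.optimize import least_squares
from scipy.spatial.transform import Rotation as Ro
S=load("scene","9");T=load("top","9")
# crook-origin local pts
L=np.array([(-.005,.013,.095),(-.005,-.013,.095),(.005,.013,.095),(-.017,.02,.053),(-.017,-.02,.053),(-.017,.02,.035),(-.017,-.02,.035)])-[-.009,0,.05]
uv=pc([(360,372),(447,318),(318,358),(413,622),(577,510),(428,710),(577,607)],160,220,9)
Lt=np.array([(-.017,-.02,.053),(-.017,.02,.053),(-.017,-.02,.035)])-[-.009,0,.05]
ut=pc([(498,528),(300,562),(512,555)],180,185,10)
def run(use,tk):
    def X(p,L): 
        R=Ro.from_euler('zyx',[p[2]+tk[2],p[4],0]).as_matrix();c,s=np.cos(tk[2]),np.sin(tk[2])
        return L@R.T+[tk[0]+c*p[0]-s*p[1],tk[1]+s*p[0]+c*p[1],.065+p[3]]
    def res(p):
        r=[]
        if 's' in use:r.append((proj(S,X(p,L))-uv).ravel())
        if 't' in use:r.append((proj(T,X(p,Lt))-ut).ravel())
        return np.concatenate(r+[p*[0.2/.003,.2/.003,.2/.05,.5/.002,.3/.1]])
    r=least_squares(res,[0,0,0,0,0],x_scale=[.01,.01,.1,.01,.1],loss='soft_l1');print(use,np.round(r.x,4),np.round(res(r.x)[:-5],1))
run('s',(.5315,.2310,.2928));run('t',(.5321,.232,.2972));run('st',(.5317,.2314,.2955))
E
```

```text
s [ 0.0037 -0.0024 -0.0019 -0.0019  0.0232] [ 0.1 -0.9  1.4 -1.5 -0.6 -0.5  0.6 -0.  -1.3  1.3  0.2  0.7 -0.3  0.7]
t [ 0.0017  0.0019 -0.0056  0.     -0.0292] [-0.1 -0.1 -0.1  0.   0.2  0.1]
st [ 0.0006  0.0016  0.0171  0.0011 -0.0019] [ 0.  -0.9  1.2 -1.8 -0.7 -0.7  0.4  0.1 -1.8  1.  -0.2  0.9 -0.9  0.5
  0.4  0.2  0.3  0.6  0.6  0.5]
```

>>> servo_tool --pt "0 0 -2.5 0 0" --pt "0 0 -5 0 0" --pt "0 0 -7.5 -0.1 0" --pt "0 -0.5 -10 -0.24 0" --pt "0 -1 -10 -0.38 0"

```text
time: 8.9
tool_pos: [0.5359, 0.2324, 0.2146]
ee_rot: [179.5, 0.4, 129.0]
force: [0.4, -0.2, 0.0]
width: 0.0422
```

```bash
python3 plan.py 0.4478 0.1131 0.15 152
```

```text
t 8.9 p [0.5359 0.2324 0.2146] rot [179.52   0.4  129.01] J [17.2 11.8 -8.7 68.9 -0.2 68.2] w 0.0422 F [ 0.4 -0.2  0. ] M [-0.02 -0.03  0.03]
shift cm [ -3.68 -14.41   6.36]
turn rad -0.401 deg -23.0
```

>>> servo_tool --pt "-0.9 -3.6 0.5 -0.12 0" --pt "-1.8 -7.2 1.5 -0.24 0" --pt "-2.7 -10.8 3 -0.36 0" --pt "-3.7 -14.4 4.5 -0.4 0" --pt "-3.7 -14.4 5 -0.4 0"

```text
time: 9.4
tool_pos: [0.4424, 0.1104, 0.1612]
ee_rot: [180.0, 0.3, 151.8]
force: [-0.0, -0.3, -0.8]
width: 0.0428
```

```bash
python3 - <<'E'
from plant import bot
from h import *
for n in ["scene","top"]:
    f=bot.grab_frame(n);np.savez(f"{n}10.npz",**f)
f=load("scene","10");crop(f,160,190,200,150,4,"s10.png")
f=load("top","10");crop(f,180,185,130,130,5,"t10.png")
E
python3 plan.py 0.4478 0.1131 0.052 153
```

```text
t 9.5 p [0.4466 0.1124 0.1629] rot [179.75   0.49 151.84] J [  6.1   1.6 -27.   60.9  -0.1  34.3] w 0.0426 F [ 0.  -0.   0.1] M [ 0.   -0.03  0.  ]
shift cm [ 0.02  0.06 11.09]
turn rad -0.02 deg -1.2
```

View pics/s10.png

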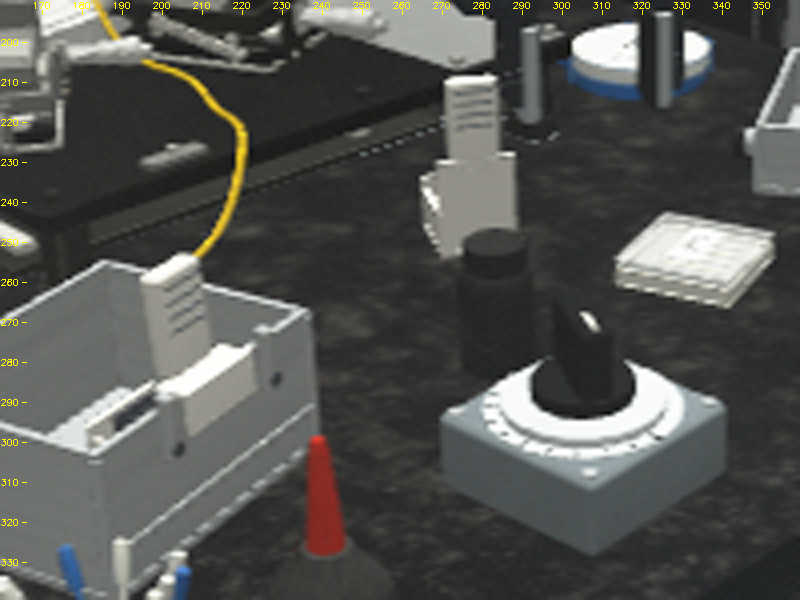

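View pics/t10.png

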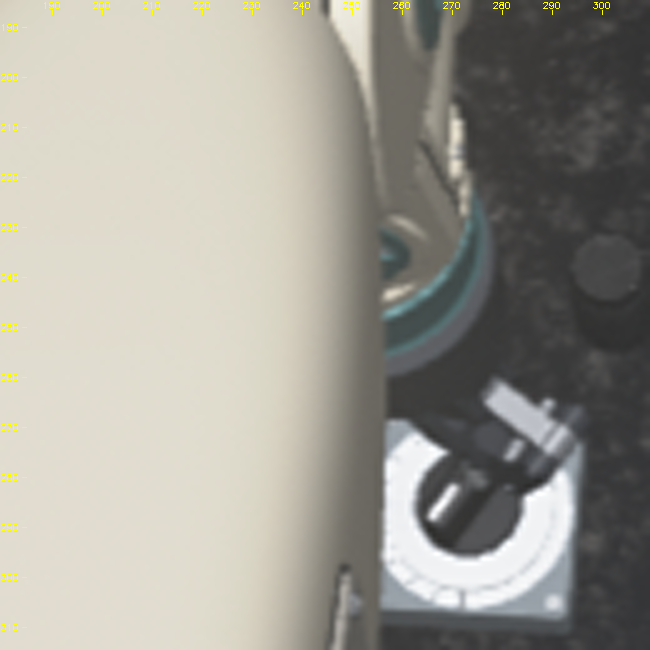

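>>> servo_tool --pt "0 0 2.5 -0.02 0" --pt "0 0.05 5 -0.02 0" --pt "0 0.05 7.5 -0.02 0" --pt "0 0.05 9.5 -0.02 0" --pt "0 0.05 10.9 -0.02 0"

```text
time: 10.0
tool_pos: [0.4492, 0.1137, 0.0534]
ee_rot: [179.7, 0.5, 153.0]
force: [-0.4, 1.3, -0.6]
width: 0.0423
```

```bash
python3 - <<'E'
from plant import bot
from h import *
for n in ["scene","top"]:
    f=bot.grab_frame(n);np.savez(f"{n}11.npz",**f)
f=load("scene","11");crop(f,255,220,100,100,7,"s11.png")
f=load("top","11");crop(f,240,240,80,80,8,"t11.png")
E
python3 plan.py 0.4478 0.1131 0.052 153
```

```text
t 10.1 p [0.4478 0.1135 0.0528] rot [179.81   0.38 153.03] J [  6.2   9.1 -34.   46.4  -0.1  33.2] w 0.0428 F [-0.4 -0.1  0.4] M [0.01 0.01 0.  ]
shift cm [-0.02 -0.03  0.08]
turn rad 0.001 deg 0.0
```

View pics/s11.png

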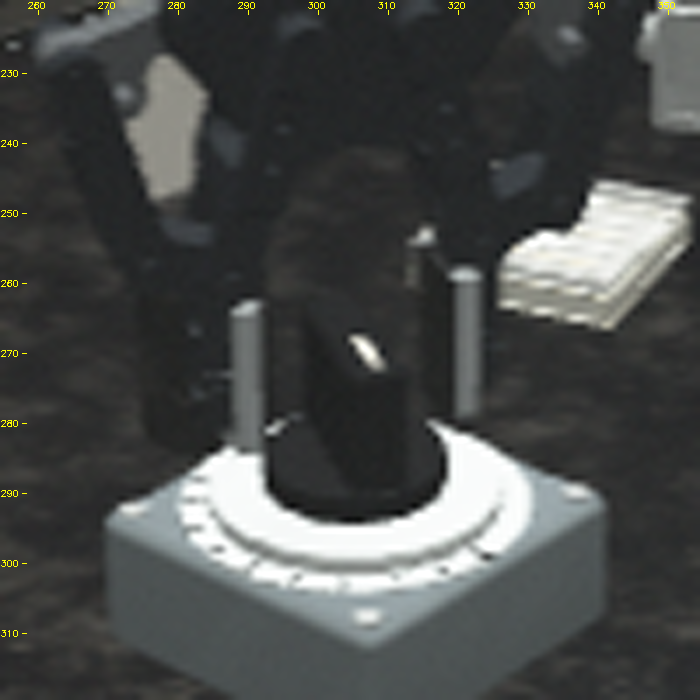

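View pics/t11.png

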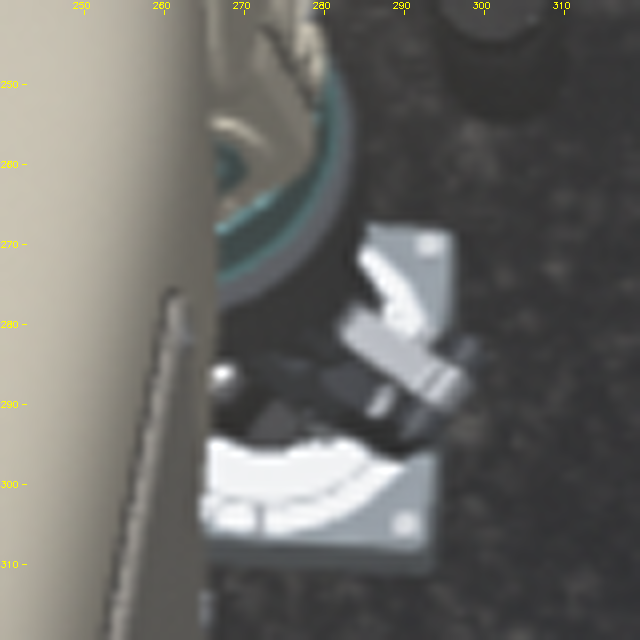

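>>> servo_tool --pt "0 0 0 0 -0.5" --pt "0 0 0 0 -1" --pt "0 0 0 0 -1" --pt "0 0 0 0 -1" --pt "0 0 0 0 -1" --newtons 25

```text
time: 10.6
tool_pos: [0.4486, 0.1119, 0.0541]
ee_rot: [180.0, 0.6, 153.0]
force: [-1.4, -5.7, 1.7]
width: 0.0134
```

```bash
python3 plan.py 0.4478 0.1131 0.052 153
```

```text
t 10.6 p [0.4486 0.1119 0.0541] rot [180.     0.59 153.  ] J [  6.2   9.1 -33.9  46.5  -0.3  33.2] w 0.0134 F [-1.4 -5.7  1.7] M [-1.02  0.26  0.05]
shift cm [0.13 0.07 0.21]
turn rad -0.0 deg -0.0
```

>>> servo_tool --pt "0 -0.05 0 0 -1" --pt "0 -0.1 0 -0.1 -1" --pt "0 -0.1 0 -0.2 -1" --pt "0 -0.1 0 -0.3 -1" --pt "0 -0.1 0 -0.4 -1"

```text
time: 11.1
tool_pos: [0.4486, 0.1121, 0.0541]
ee_rot: [-179.9, 0.6, 176.2]
force: [1.8, 2.4, -7.6]
width: 0.0136
```

```bash
python3 plan.py 0.4478 0.1131 0.052 183; python3 - <<'E'
from plant import bot
from h import *
for n in ["top"]:
    f=bot.grab_frame(n);np.savez(f"{n}12.npz",**f)
f=load("top","12");crop(f,240,240,80,80,8,"t12.png")
E
python3 plan.py
```

```text
t 11.1 p [0.4486 0.1121 0.0541] rot [-179.94    0.58  176.17] J [  6.1   9.  -34.   46.4  -0.2   9.9] w 0.0136 F [ 1.8  2.4 -7.6] M [ 0.56 -0.3  -0.02]
shift cm [0.09 0.09 0.21]
turn rad -0.119 deg -6.8
t 11.15 p [0.4486 0.1121 0.0541] rot [-179.93    0.58  176.32] J [  6.1   9.  -34.   46.4  -0.2   9.8] w 0.0134 F [ 1.2  2.4 -7. ] M [ 0.67 -0.32  0.01]
```

View pics/t12.png

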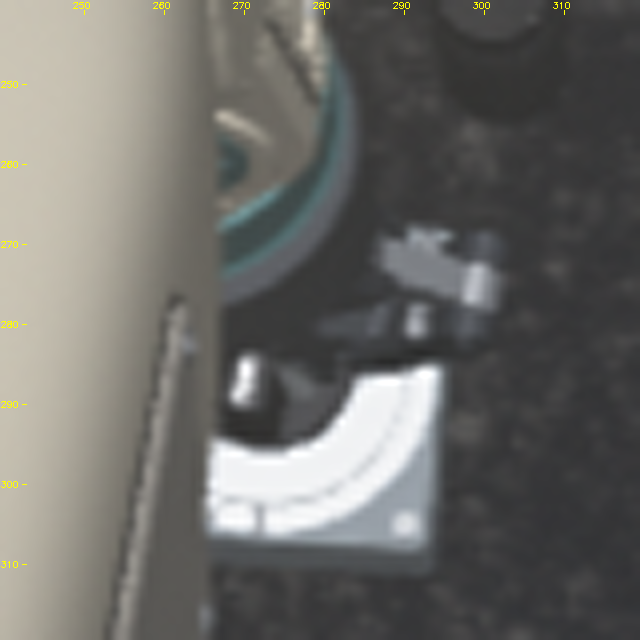

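>>> servo_tool --pt "0 0 0 -0.03 -1" --pt "0 0 0 -0.06 -1" --pt "0 0 0 -0.09 -1" --pt "0 0 0 -0.11 -1" --pt "0 0 0 -0.11 -1"

```text
time: 11.65
tool_pos: [0.4486, 0.1122, 0.0541]
ee_rot: [-179.9, 0.6, -177.4]
force: [0.9, 0.8, -6.6]
width: 0.0135
```

```bash
python3 plan.py; python3 - <<'E'
from plant import bot
from h import *
for n in ["top"]:
    f=bot.grab_frame(n);np.savez(f"{n}13.npz",**f)
f=load("top","13");crop(f,250,265,60,50,12,"t13.png")
E
```

```text
t 11.65 p [0.4486 0.1122 0.0541] rot [-179.89    0.57 -177.38] J [  6.1   9.  -34.   46.4  -0.1   3.5] w 0.0135 F [ 0.9  0.8 -6.6] M [ 0.2  -0.15  0.03]
```

View pics/t13.png

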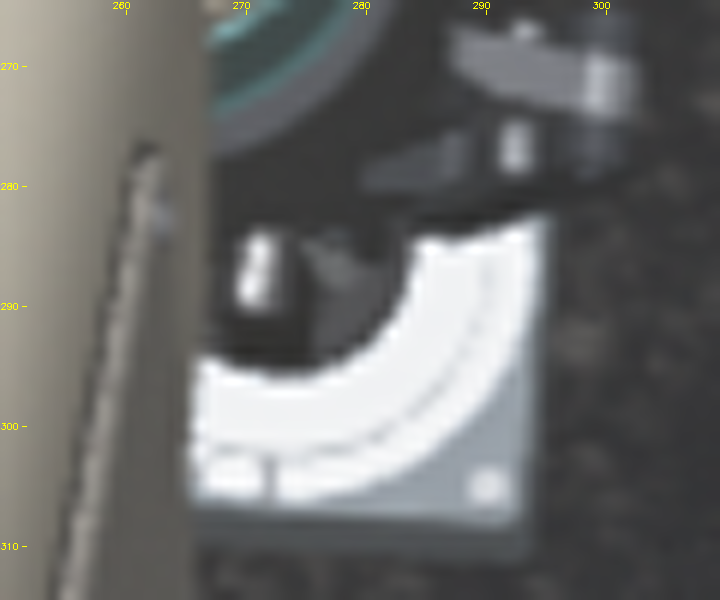

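>>> servo_tool --pt "0 0 0 -0.02 -1" --pt "0 0 0 -0.04 -1" --pt "0 0 0 -0.06 -1" --pt "0 0 0 -0.06 -1" --pt "0 0 0 -0.06 -1"

```text
time: 12.2
tool_pos: [0.4488, 0.1122, 0.0542]
ee_rot: [-179.9, 0.6, -174.0]
force: [0.8, 1.2, -5.0]
width: 0.0137
```

```bash
python3 plan.py; 
```

```text
t 12.2 p [0.4488 0.1122 0.0542] rot [-179.86    0.59 -174.03] J [  6.1   9.  -34.   46.4  -0.1   0.1] w 0.0137 F [ 0.8  1.2 -5. ] M [ 0.16 -0.15 -1.1 ]
```

>>> servo_tool --pt "0 0 0 0 -0.4" --pt "0 0 0 0 0" --pt "0 0 0 0 0" --pt "0 0 0 0 0" --pt "0 0 0 0 0"

```text
time: 12.7
tool_pos: [0.449, 0.1123, 0.0544]
ee_rot: [-179.9, 0.6, -174.0]
force: [-0.2, -0.1, -0.3]
width: 0.0427
```

>>> servo_tool --pt "0 0 -1 0 0" --pt "0 0 -3 0 0" --pt "0 0 -6 0 0" --pt "0 0 -9 0 0" --pt "0 0 -12 0 0"

```text
time: 13.2
tool_pos: [0.4475, 0.1124, 0.1763]
ee_rot: [-179.9, 0.6, -174.0]
force: [0.8, 0.7, -0.2]
width: 0.0423
```

```bash
python3 plan.py 0.36 0.05 0.25; python3 - <<'E'
from plant import bot
from h import *
for n in ["scene","top"]:
    f=bot.grab_frame(n);np.savez(f"{n}14.npz",**f)
f=load("top","14");crop(f,240,255,70,60,11,"t14.png")
f=load("scene","14");crop(f,160,190,200,150,4,"s14.png")
E
```

```text
t 13.2 p [0.4475 0.1124 0.1763] rot [-179.85    0.64 -173.99] J [  6.2   0.9 -25.9  62.6  -0.1   0.1] w 0.0423 F [ 0.8  0.7 -0.2] M [ 0.05 -0.03  0.02]
shift cm [ 9.27 -5.31 -7.46]
```

View pics/t14.png

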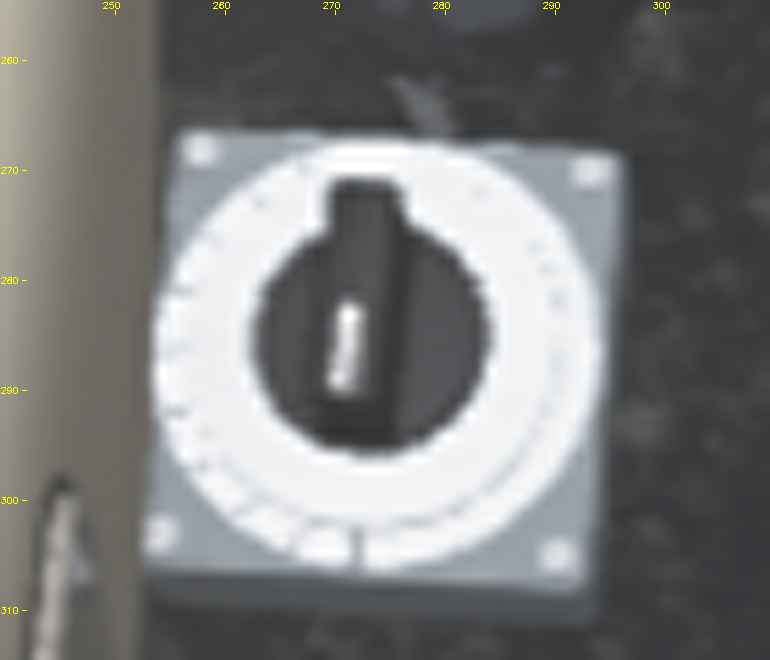

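View pics/s14.png

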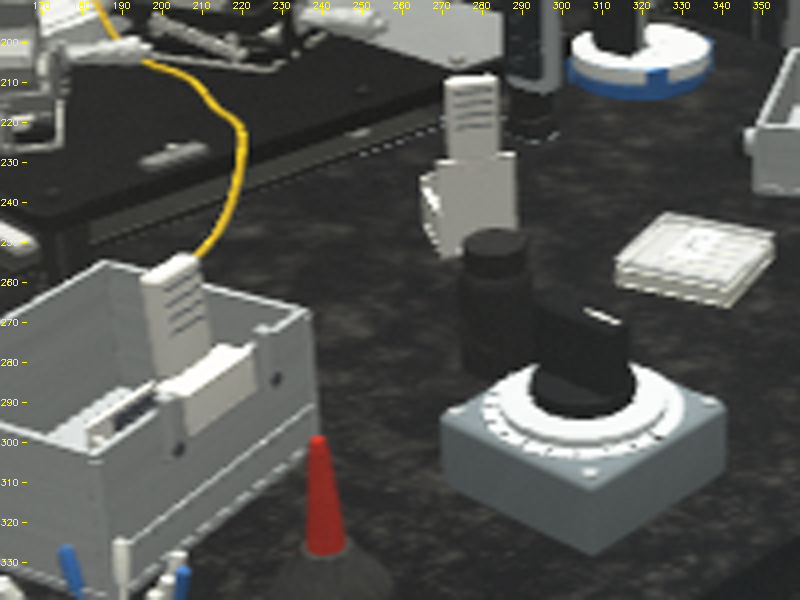

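```bash
python3 - <<'E'
from h import *
from fit import pc
T=load("top","14")
for a,z in (([(340,388),(350,305)],.078),([(330,215),(325,430)],.078),([(395,215),(390,430)],.078)):
    X=unproj(T,pc(a,240,255,11),z);d=X[0]-X[1];print(np.degrees(np.arctan2(d[1],d[0])))
m=unproj(T,pc([(356,530)],240,255,11),.036)[0];m2=unproj(T,pc([(356,565)],240,255,11),.036)[0]
for c in ([.4478,.1131],[.449,.1122]):
  print("mark",np.degrees(np.arctan2(*(m[:2]-c)[::-1])))
E
python3 plan.py
```

```text
-178.2471604248275
7.218710242414794
6.989103066884769
mark -179.11669168713047
mark 179.33893542055347
t 13.3 p [0.4514 0.1129 0.1798] rot [-179.85    1.17 -173.98] J [  6.2   0.8 -25.6  62.5  -0.1   0.1] w 0.0429 F [0.2 0.1 0.3] M [-0.01 -0.06  0.01]
```

>>> servo_tool --pt "0 0 -1 0 0" --pt "0 0 -2 0 0" --pt "0 0 -2 0 0" --pt "0 0 -2 0 0" --pt "0 0 -2 0 0"

```text
time: 13.8
tool_pos: [0.4503, 0.1128, 0.1989]
ee_rot: [-179.9, 1.1, -174.0]
force: [-0.1, 0.3, -0.6]
width: 0.0427
```

```bash
python3 - <<'E'
from plant import bot
from h import *
f=bot.grab_frame("scene"); a=load("scene","14")["img"].astype(int);d=np.abs(f["img"].astype(int)-a).max(2)
b=load("scene","0")["img"].astype(int);e=np.abs(f["img"].astype(int)-b).max(2)
for n,(u,v,w,h) in {"hung":(185,245,60,60),"plain":(265,205,26,52),"vial":(272,246,22,36),"blower":(222,298,45,65),"box":(313,243,42,24),"dial":(293,265,30,30)}.items():
    print(n,"since last",(d[v:v+h,u:u+w]>30).sum(),"since start",(e[v:v+h,u:u+w]>40).sum())
s=bot.sense();print(s["time"],np.round(s["joint_vel"],2),s["force"])
bot.close_job()
E
```

```text
hung since last 2 since start 1077
plain since last 12 since start 0
vial since last 0 since start 1
blower since last 0 since start 0
box since last 0 since start 0
dial since last 0 since start 40
13.85 [-0.11 -0.01 -0.02 -0.08 -0.01 -0.05] [0.08639937 0.35068812 0.17705299]
the job is handed in; nothing more can be done
```

I hung the lipped holder on the taller tank's rim between the ears and let go of it. I then turned the knob counter-clockwise onto its stop, let go, raised the gripper clear and handed the job in at 13.85 s.

**Holder:** With both cameras together, the crook fits the saddle to about 1 mm across, 2 mm along and 1 mm in height, with almost no tilt and within about 1° of the wall. The two cameras taken alone disagree by a few millimetres (scene camera 3.7 mm across, 2.4 mm along; top camera 1.7 mm across, 1.9 mm along). Both are still within tolerance.

**Knob:** The wrist moment rose from about 0 to 1.1 N m at the stop. The pointer line reads 1–2.5° from the long zero mark, though the edges of the bar give about 5° more. I took the moment as the better evidence, but the final dial angle was not measured directly.

**Other objects:** The plain holder, vial, blower and sample box match the start image almost exactly. The holder and knob did not move between the last two pictures, and the tool force was near zero.

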